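Feed the specimen carrier home along the cutter's fence with the push stick

ROBOT

A 6-joint arm with a two-finger parallel gripper is mounted at the origin on the work surface. World frame = base frame: x ahead of the robot, y to its left, z up, the work surface at z = 0. Lengths are in m, angles in rad, forces in N, time in s.
With the tool pointing down it reaches from about 0.275 to 0.975 m from the base axis. Payload 8.4 kg.
Tool frame: the origin (TCP) lies on the centre line of the jaws, within the pads' length; the fingertips stand 22 mm ahead of it and the grasp point (between the pads) lies 3 mm ahead of it; z points along the fingers, y is the direction in which the jaws open and shut (so a half turn about z gives the same grasp; the last joint's range is limited). The gripper opens to 92 mm and grips with 3 to 60 N. Pads are 20 mm wide; open, the fingers measure 128 mm over their backs; the gripper's body (75 mm by 189 mm) begins 69 mm behind the grasp point.
Start: joints at [-1.231, 0.353, 1.633, -0, 1.155, -0.002], TCP at [0.209, -0.589, 0.202] pointing down, gripper open.
Joint ranges: [-2.63, 2.63], [-0.92, 2.1], [0.06, 2.66], [-1.3, 4.44], [0, 2.69], [-3.02, 3.02]. Speed limits (rad/s): [2.22, 2.22, 2.79, 3.14, 3.14, 3.14].

INTERFACE

Orientations are given as [roll, pitch, yaw] about the fixed x, y, z axes, in that order (R = Rz(yaw) Ry(pitch) Rx(roll)).
In Python, from workcell import arm, vision, workorder gives the robot as it stands.
- The arm moves only by the tool carry_out, never from a script. Its argument "increments" is a list of rows, each a list of 3 entries, a list of its own where there are three numbers: the closure, from -1 (fully open) to 1 (shut), then the shift along the tool's x, y, z in m, then the turn, a rotation vector about the tool's x, y, z in rad. In form: [[gripper, [x, y, z], [ax, ay, az]], ...]. A call has 1 to 8 rows; each row shifts and turns the commanded pose from where the row before left it, along the tool's axes as they then stand; what a row does not reach is not made up. A row lasts 1/8 s, in which the tool goes at most 62.5 mm and 10.7 degrees, less where a joint would pass 70% of its speed; a pose out of reach is approached as far as the arm can. A call is refused whole if a number of a shift passes 0.0625 or a number of a turn 0.188, either way. A call with a gripper value outside its range is refused whole. The fingers move at their own pace and stop on an object; the grip force is fixed at half the most. Time passes only in rows, so rows that do not move let the fingers close. It gives the time, the measured TCP pose, the force and the opening at its end, in the units of the state.
- arm.get_state(): the state, without advancing time (a new reading comes with each control period).
- vision.snapshot(name): name is "scene" or "top"; returns a dict with "frame" (420x560x3 uint8, red, green, blue), "fx", "fy", "cx", "cy" (pixels), "cam_to_world" (4x4, takes a point from camera to world coordinates). Camera axes: x right, y down, z forward; pixel columns grow to the right and rows downward; lengths in m; the calibration is good to about 2 mm. A picture is of the moment at which its call begins. There is no depth.
- workorder.close_job(): hands the job in, once; it reports no verdict.
The state is a dict: "time": time; "joint_pos": joint angles; "dq": joint speeds; "joint_efforts": joint torques, N m; "eef_pos": TCP position; "ee_rot": TCP orientation; "force": force on the tool from outside, world axes, zero at the start; "wrist_torque": the same for the moment, N m; "opening": finger opening in m.
Only numpy, scipy, OpenCV 4.12 (cv2) and the standard library are available. Lean on these libraries where they do the work, as an engineer would, in place of code of your own. Each camera call takes 0.05 s, during which the arm holds its last target.

TASK

Take the wooden push stick from its rest and, touching the specimen carrier with nothing but the stick, bring the carrier flat against the sample cutter's fence, then feed it along the fence under the clear guard until it is home against the end stop. Keep it pressed flat to the fence all the way under the guard, with a light hand: the carrier must not come off the fence or skew, nor be forced hard against the fence or the stop. Leave the carrier there, lay the stick back on its rest and leave everything else on the bench undisturbed.

Things in the scene. Friction and masses are not known exactly. Their poses are not given: they have to be found in the camera images.
- bed: the low sample cutter on the bench: a grey board bed 220 x 460 mm, its top face 16 mm above the bench. Origin: on the bench, mid-width, 250 mm from its infeed end. x axis: across the bed towards the fence (far side); y axis: the feed direction, along the fence towards the stop. At y +172 mm a cutting rail crosses the bed, with a cutter head parked at its near end, up to 116 mm above the bench
- guard: the clear guard fixed over the far part of the bed: a flat see-through panel 4 mm thick, underside 59 mm above the bed's top. Origin: that of the bed, but on its top face; same axes. The panel covers x -60..+105 and y +10..+145 mm; posts behind the fence and one at x -52, y +136 mm. The carrier is under the guard once its block's front end reaches that mouth (carrier origin at bed y -40 mm)
- fence: the fence: a fixed aluminium rail on the bed, 360 mm long, 28 mm high, with a thin white face plate in front on three adjusting screws. Origin: foot of the rail's front (bed x +86, y -60 mm); y axis: along the feed. The carrier slides on the plate: a stiff flat face parallel to y, looking to -x, set anywhere 6 to 26 mm ahead of the rail (fence x -26..-6 mm; not measured). Press it with under 16 N
- stop: the end stop: a dark steel bar fixed on the bed, 76 mm wide, 12 mm thick, 14 mm high. Origin: on the bed's top, middle of the face that meets the carrier (bed x +32, y +120 mm), looking to -y. The carrier must press on it with less than 22 N
- carrier: the specimen carrier, loose on the bed's infeed end, off the fence: an aluminium block 60 (x) x 100 (y) x 18 mm with card clamped on top (42 mm high in all), 0.35 to 0.7 kg, friction 0.5 to 0.7. Origin: centre of its underside. Its +x side goes to the fence, its front (+y) end, 50 mm from the origin, to the stop. The card (48 mm wide, 18 to 26 mm up) overhangs the front by 30 mm, above the stop
- carrier_back (a point): the carrier's rear corner on the side away from the fence (its x -30, y -50 mm), 9 mm above the bed: the corner that the stick's notch takes
- stick_grip (a point): the wooden push stick, 287 mm long, 0.14 kg: a level shaft 20 mm wide, 24 mm high, with a toe in front that hangs 12 mm below the shaft's underside. This point: mid-shaft, half-way up, near the balance, to grip across the width. x axis: along the shaft to the toe; z up. The tail ends 140 mm behind. Held with this point 44 mm above the bench, the toe's underside is 4 mm above the bed
- stick_notch (a point): bottom of the V notch in the front of the toe, 138 mm ahead of stick_grip and 8 mm lower, half-way up the 32 mm high toe. The V opens forward, 120 degrees, 30 mm wide at the mouth, 9 mm deep, alike at all heights. With the carrier's corner in it and the stick level at about 45 degrees to the fence it can push both along the fence and towards it
- rest_seat (a point): the stick's rest on the bench: two grey saddles 150 mm apart between centres, each 60 mm wide, 16 mm thick, 28 mm high, with 12 mm high ears at the sides (44 mm between them). This point: where stick_grip lies when the stick is on the rest, mid-way between the saddles, 40 mm above the bench. x axis: along the rest, the way the toe points
- weight: bystander: steel 500 g weight, 38 mm wide, 60 mm high, behind the fence. Origin under its centre
- tape: bystander: roll of packing tape, 96 mm wide, 48 mm high. Origin under its centre
- knife: bystander: yellow utility knife, 150 mm long, 26 mm wide, 16 mm high, between rest and bed. Origin under its centre
- coupons: bystander: stack of square card coupons, 74 mm, 25 mm high. Origin under its centre
- holder: bystander: steel ring-crush sample holder, a disc 76 mm wide, 18 mm high. Origin under its centre
- caliper: bystander: digital caliper lying flat, 225 mm long, 14 mm high. Origin under its beam's centre
- marker: bystander: white marker pen with a black cap, 125 mm long, 14 mm high. Origin under its centre
There are look-alikes about, which are no part of the job. Of the things that look like the part that bears rest_seat, the larger one is meant.

How it is judged:
By the outcome, as a careful person would: the job done as asked, in the order asked, and still so for the second after the job is handed in, with the robot touching nothing.
It also fails if it takes over 72 s, if anything falls off the work surface, if the arm or the gripper's body presses on something with over 40 N, if the wrist force passes 120 N, or if a joint passes its speed limit or range.

## Working session

There is one attempt and no reset: what is moved stays moved. The work goes in short steps, Python scripts to look and compute and a tool call to move; the robot and the scene stay as the last step left them, time stands still between calls to the robot, and variables do not carry over. Pictures are saved under pics/ and viewed, and the job is handed in when it is done.

Besides the shell and the picture viewer there is one more tool, called after "Request:" as a command line: name --argument value ..., lists and objects as JSON in quotes. carry_out: Moves the arm, as the interface text tells. Its arguments: {"type":"object","properties":{"increments":{"type":"array"}},"required":["increments"]}

```bash
mkdir -p pics; ls
cat > h.py <<'E'
import numpy as np,cv2
from workcell import arm,vision,workorder
def snap(n,tag):
    s=vision.snapshot(n); cv2.imwrite(f'pics/{tag}.png',s['frame'][:,:,::-1]); np.savez(f'pics/{tag}.npz',**{k:np.array(v) for k,v in s.items()}); return s
def load(tag): return np.load(f'pics/{tag}.npz')
def ray(s,u,v,z):
    T=s['cam_to_world']; d=T[:3,:3]@np.array([(u-s['cx'])/s['fx'],(v-s['cy'])/s['fy'],1]); o=T[:3,3]
    return o+d*(z-o[2])/d[2]
def proj(s,p):
    T=s['cam_to_world']; q=T[:3,:3].T@(np.array(p)-T[:3,3]); return np.array([s['fx']*q[0]/q[2]+s['cx'],s['fy']*q[1]/q[2]+s['cy']])
def crop(tag,u0,v0,u1,v1,k,out):
    im=cv2.imread(f'pics/{tag}.png')[v0:v1,u0:u1]; cv2.imwrite(f'pics/{out}.png',cv2.resize(im,None,fx=k,fy=k,interpolation=cv2.INTER_CUBIC))
E
python3 - <<'E'
from h import *
for n in ('scene','top'):
    s=snap(n,n+'0'); print(n,s['fx'],s['fy'],s['cx'],s['cy'],np.round(s['cam_to_world'],3).tolist())
print(arm.get_state())
E
```

```text
pics
scene 418.5678116915756 418.5678116915756 281.86752444871985 207.9417223627542 [[0.831, 0.483, -0.277, 0.933], [0.557, -0.719, 0.417, -0.586], [0.002, -0.501, -0.866, 1.184], [0.0, 0.0, 0.0, 1.0]]
top 469.8807312082799 469.8807312082799 283.0660046122184 210.81600910466963 [[-0.003, -0.988, 0.152, 0.305], [-1.0, 0.003, 0.001, -0.029], [-0.001, -0.152, -0.988, 1.744], [0.0, 0.0, 0.0, 1.0]]
{'time': 0.1, 'joint_pos': array([-1.23141460e+00,  3.53593068e-01,  1.63405750e+00, -9.27046798e-06,
        1.15521436e+00, -2.42759130e-03]), 'dq': array([ 0.00158891, -0.00063261, -0.00137912,  0.00043999,  0.00208327,
       -0.00019338]), 'joint_efforts': array([-2.12111787e-03, -5.94912958e+01, -3.34930730e+01,  6.97203772e-02,
        1.82076590e-02, -4.04246134e-05]), 'eef_pos': array([ 0.20931972, -0.58840787,  0.2012309 ]), 'ee_rot': array([-3.14032036e+00,  5.38801696e-06,  3.41813067e-01]), 'force': array([-0.14274986,  0.18223059,  0.23333803]), 'wrist_torque': array([0.02459452, 0.02838923, 0.04091424]), 'opening': 0.09201572930527381}
```

View pics/scene0.png

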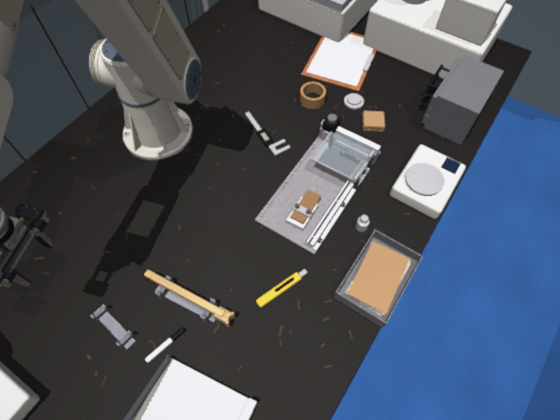

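View pics/top0.png

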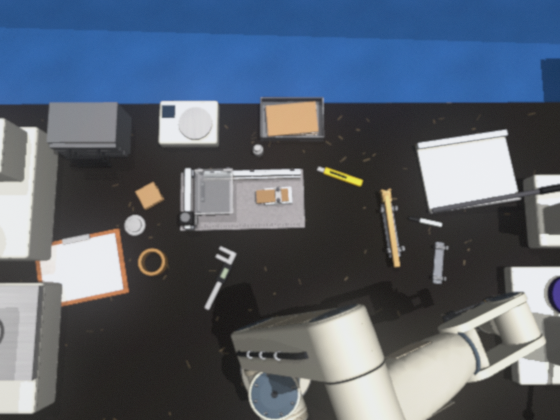

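The scene view shows the bed around (320,190), the stick on its rest at (190,295), and a smaller look-alike rest at (113,325). The top view shows the bed at (180..305,168..230), the carrier at (273,196) and the stick at (391,228). I'll zoom in to measure.

Run:
```python
from h import *
crop('top0',170,155,320,245,5,'z1'); crop('top0',360,170,460,290,5,'z2'); crop('scene0',250,110,390,260,5,'z3'); crop('scene0',85,250,245,360,5,'z4')
```

```text
(no output)
```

View pics/z1.png

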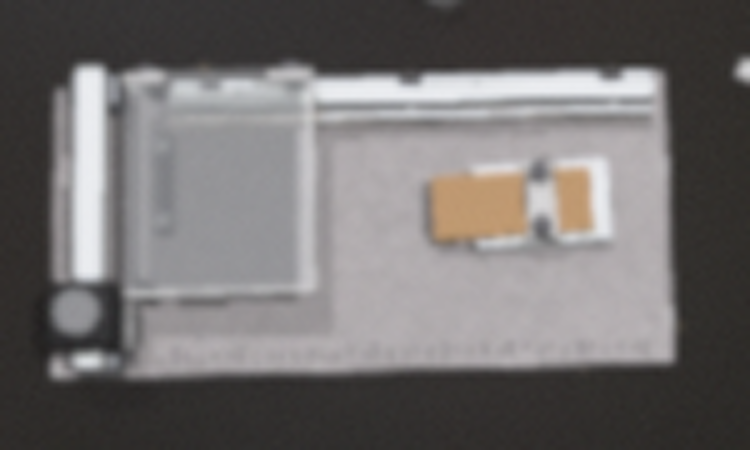

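View pics/z2.png

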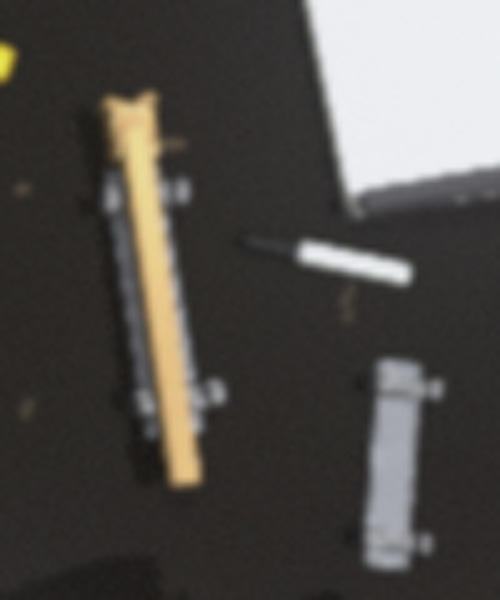

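View pics/z3.png

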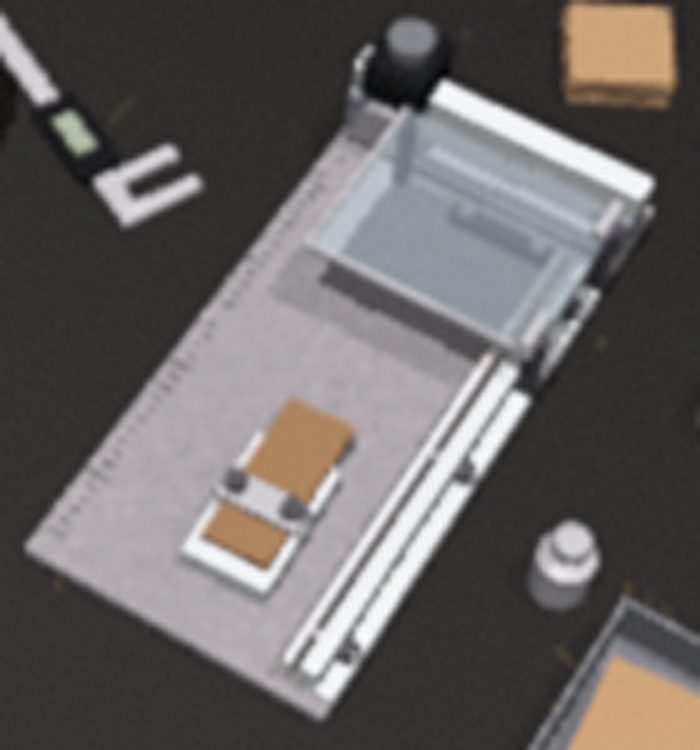

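View pics/z4.png

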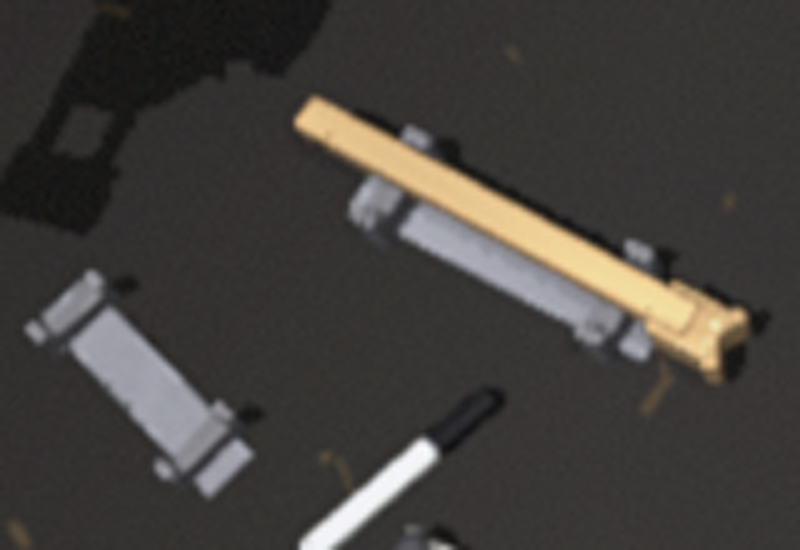

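```bash
cat > m.py <<'E'
from h import *
T=load('top0');S=load('scene0')
t1=lambda x,y:(170+(x+.5)/5-.5,155+(y+.5)/5-.5)
t2=lambda x,y:(360+(x+.5)/5-.5,170+(y+.5)/5-.5)
s3=lambda x,y:(250+(x+.5)/5-.5,110+(y+.5)/5-.5)
s4=lambda x,y:(85+(x+.5)/5-.5,250+(y+.5)/5-.5)
def P(name,cam,uv,z): p=ray(cam,*uv,z); print(name,np.round(p*1000,1)); return p
E
python3 - <<'E'
from m import *
print('TOP');P('bed infeed near',T,t1(675,362),.016);P('bed infeed far',T,t1(662,70),.016);P('bed out near',T,t1(50,378),.016)
P('guard mouth near',T,t1(318,290),.079);P('guard mouth far',T,t1(312,73),.079);P('guard end near',T,t1(124,297),.079)
P('stop L',T,t1(165,140),.03);P('stop R',T,t1(165,232),.03)
P('plate infeed',T,t1(652,119),.044);P('plate at mouth',T,t1(322,124),.044)
P('car rear near',T,t1(612,240),.034);P('car rear far',T,t1(607,160),.034);P('car front near',T,t1(475,248),.034);P('car front far',T,t1(470,165),.034)
P('card front near',T,t1(432,242),.042);P('card front far',T,t1(430,178),.042)
P('tail a',T,t2(170,487),.052);P('tail b',T,t2(203,483),.052);P('toe a',T,t2(101,99),.048);P('toe b',T,t2(156,93),.048)
print('SCENE');P('bed infeed near',S,s3(25,548),.016);P('bed infeed far',S,s3(322,718),.016)
P('guard mouth near',S,s3(308,245),.079);P('guard mouth far',S,s3(527,355),.079)
P('plate infeed',S,s3(290,662),.044);P('plate mouth',S,s3(485,358),.044)
P('car rear near',S,s3(182,550),.034);P('car rear far',S,s3(268,592),.034);P('car front far',S,s3(342,478),.034)
P('card front near',S,s3(295,400),.042);P('card front far',S,s3(355,433),.042)
P('tail a',S,s4(318,97),.052);P('tail b',S,s4(296,125),.052);P('toe a',S,s4(747,316),.048);P('toe b',S,s4(715,380),.048)
E
```

```text
TOP
bed infeed near [ 510.  -106.8   16. ]
bed infeed far [731.8 -99.2  16. ]
bed out near [499.5 355.7  16. ]
guard mouth near [555.3 151.5  79. ]
guard mouth far [714.9 157.9  79. ]
guard end near [550.6 290.4  79. ]
stop L [676.1 272.3  30. ]
stop R [606.4 270.7  30. ]
plate infeed [687.7 -90.3  44. ]
plate at mouth [684.7 153.9  44. ]
car rear near [598.7 -60.4  34. ]
car rear far [658.9 -57.   34. ]
car front near [593.   40.8  34. ]
car front far [655.5  44.7  34. ]
card front near [596.2  72.1  42. ]
card front far [644.2  73.9  42. ]
tail a [ 360.7 -422.1   52. ]
tail b [ 363.4 -445.8   52. ]
toe a [ 644.4 -383.3   48. ]
toe b [ 648.8 -423.9   48. ]
SCENE
bed infeed near [ 509.9 -105.4   16. ]
bed infeed far [ 728.  -100.3   16. ]
guard mouth near [554.7 155.4  79. ]
guard mouth far [715.7 159.3  79. ]
plate infeed [697.7 -91.5  44. ]
plate mouth [687.1 165.5  44. ]
car rear near [598.6 -59.3  34. ]
car rear far [659.  -54.3  34. ]
car front far [654.5  41.1  34. ]
card front near [600.7  69.8  42. ]
card front far [645.9  69.9  42. ]
tail a [ 363.8 -423.6   52. ]
tail b [ 365.1 -443.3   52. ]
toe a [ 644.8 -387.    48. ]
toe b [ 651.5 -424.4   48. ]
```

Both views agree within a few mm: bed yaw is about 1.4° with origin near (0.614, 0.147). I'll fit the bed from image edges, then zoom in on the plate for its height and offset.

```bash
cat >> m.py <<'E'
from scipy.optimize import least_squares
obs=[(T,t1(675,362),(-110,-250,16)),(T,t1(662,70),(110,-250,16)),(T,t1(50,378),(-110,210,16)),
(T,t1(318,290),(-60,10,79)),(T,t1(312,73),(105,10,79)),(T,t1(124,297),(-60,145,79)),
(S,s3(25,548),(-110,-250,16)),(S,s3(322,718),(110,-250,16)),(S,s3(308,245),(-60,10,79)),(S,s3(527,355),(105,10,79))]
def b2w(q,p):
    c,s=np.cos(q[2]),np.sin(q[2]); p=np.array(p)/1000; return np.array([q[0]+c*p[0]-s*p[1],q[1]+s*p[0]+c*p[1],p[2]])
f=lambda q:np.concatenate([proj(c,b2w(q,p))-uv for c,uv,p in obs])
r=least_squares(f,[.614,.147,.024]);Q=r.x
E
python3 - <<'E'
from m import *
print(Q,np.degrees(Q[2]),np.round(r.fun,1))
crop('top0',230,160,310,190,10,'z5')
crop('scene0',300,170,360,250,10,'z6')
im=cv2.imread('pics/z6.png')
E
```

```text
[0.61346112 0.14650357 0.0241685 ] 1.3847528658645143 [-0.2  0.1  0.4  0.6  0.5  0.3 -1.   0.6 -0.3 -0.9  0.1  0.2 -0.2  0.1
  0.3  0.4 -0.4 -0.1  0.7  0.4]
```

View pics/z5.png

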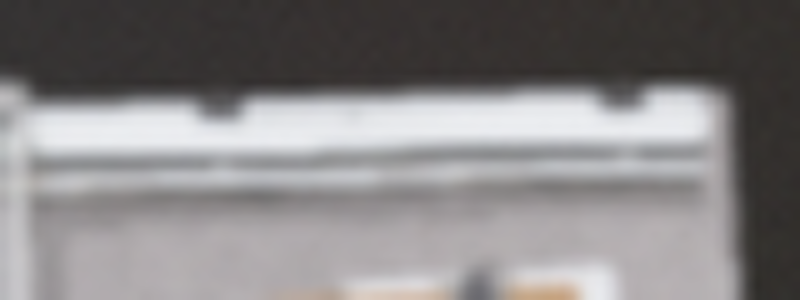

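View pics/z6.png

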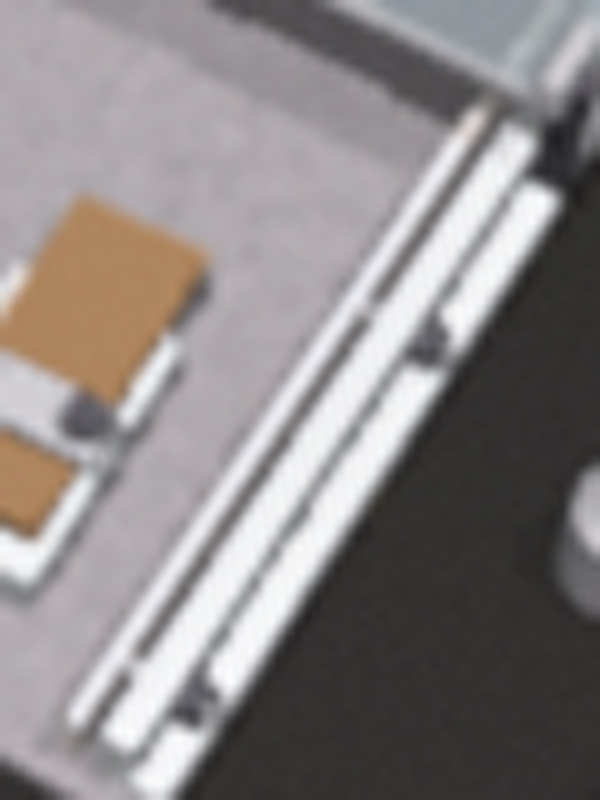

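Run:
```python
from m import *
def w2b(p):
    c,s=np.cos(Q[2]),np.sin(Q[2]); d=(p[:2]-Q[:2])*1000; return np.round([c*d[0]+s*d[1],-s*d[0]+c*d[1]],1)
a=lambda x,y:(230+(x+.5)/10-.5,160+(y+.5)/10-.5)
b=lambda x,y:(300+(x+.5)/10-.5,170+(y+.5)/10-.5)
for z in (.016,.020,.03,.036,.04,.044):
    print(z,'top front-low edge',w2b(ray(T,*a(300,184),z)),w2b(ray(T,*a(690,180),z)),'strip top',w2b(ray(T,*a(300,164),z)),w2b(ray(T,*a(690,158),z)),'rail low',w2b(ray(T,*a(300,150),z)),w2b(ray(T,*a(690,146),z)),'scene left',w2b(ray(S,*b(68,718),z)),w2b(ray(S,*b(465,108),z)),w2b(ray(S,*b(268,410),z)),'sc right plate',w2b(ray(S,*b(88,730),z)),'rail left',w2b(ray(S,*b(102,735),z)))
for n,c,uv in [('rn',T,t1(612,240)),('rf',T,t1(607,160)),('fn',T,t1(475,248)),('ff',T,t1(470,165)),('rn',S,s3(182,550)),('rf',S,s3(268,592)),('ff',S,s3(342,478))]: print(n,w2b(ray(c,*uv,.034)))
```

```text
0.016 top front-low edge [ 80.7 -87.6] [  78.2 -234.4] strip top [ 88.4 -87.8] [  86.6 -234.6] rail low [ 93.8 -87.9] [  91.3 -234.8] scene left [  68.6 -227.9] [65.4 37.9] [ 66.9 -99.4] sc right plate [  75.9 -228.1] rail left [  80.4 -227.2]
0.02 top front-low edge [ 79.8 -87.8] [  77.3 -234.2] strip top [ 87.4 -88. ] [  85.7 -234.5] rail low [ 92.8 -88.1] [  90.3 -234.6] scene left [  69.4 -229.6] [66.2 35.2] [  67.7 -101.6] sc right plate [  76.7 -229.8] rail left [  81.2 -229. ]
0.03 top front-low edge [ 77.5 -88.3] [  75.  -233.8] strip top [ 85.1 -88.4] [  83.4 -234.1] rail low [ 90.5 -88.5] [  88.  -234.2] scene left [  71.4 -234. ] [68.2 28.6] [  69.7 -107. ] sc right plate [  78.6 -234.2] rail left [  83.1 -233.3]
0.036 top front-low edge [ 76.1 -88.6] [  73.7 -233.6] strip top [ 83.7 -88.7] [  82.  -233.9] rail low [ 89.1 -88.8] [  86.6 -234. ] scene left [  72.6 -236.6] [69.4 24.6] [  70.9 -110.3] sc right plate [  79.8 -236.8] rail left [  84.2 -236. ]
0.04 top front-low edge [ 75.2 -88.7] [  72.7 -233.4] strip top [ 82.8 -88.9] [  81.1 -233.7] rail low [ 88.1 -89. ] [  85.7 -233.8] scene left [  73.4 -238.4] [70.2 21.9] [  71.7 -112.5] sc right plate [  80.5 -238.6] rail left [  84.9 -237.7]
0.044 top front-low edge [ 74.3 -88.9] [  71.8 -233.3] strip top [ 81.9 -89.1] [  80.2 -233.5] rail low [ 87.2 -89.2] [  84.7 -233.7] scene left [  74.2 -240.1] [71.  19.2] [  72.5 -114.7] sc right plate [  81.3 -240.3] rail left [  85.7 -239.5]
rn [ -19.8 -206.4]
rf [  40.5 -204.5]
fn [ -23.  -105.2]
ff [  39.5 -102.8]
rn [ -19.8 -205.4]
rf [  40.7 -201.8]
ff [  38.4 -106.4]
```

Findings so far:

| Item | Measured value |
|---|---|
| Plate face | bed x ≈ +73 mm |
| Carrier centre | bed (9, -155) mm, skewed about +1.7° |
| Stick grip | world (502, -419.5) mm, yaw 5.9° |

Each height and length checks against the sizes given. I'll move above the stick with the gripper partly open.

Request:
carry_out --increments '[[-0.3,[0.0416,-0.0076,0],[0,0,0]],[-0.3,[0.0416,-0.0076,0],[0,0,0]],[-0.3,[0.0416,-0.0076,0],[0,0,0]],[-0.3,[0.0416,-0.0076,0],[0,0,0]],[-0.3,[0.0416,-0.0076,0],[0,0,0]],[-0.3,[0.0416,-0.0076,0],[0,0,0]],[-0.3,[0.0416,-0.0076,0],[0,0,0]],[-0.3,[0.0416,-0.0076,0],[0,0,0]]]'

```text
time: 1.1
eef_pos: [0.5036, -0.419, 0.2015]
ee_rot: [-3.141, 0.0, 0.342]
force: [-0.9, -0.1, 0.4]
opening: 0.0596
```

Request:
carry_out --increments '[[-0.3,[0,0,0],[0,0,0.06]],[-0.3,[0,0,0],[0,0,0.06]],[-0.3,[0,0,0],[0,0,0.06]],[-0.3,[0,0,0],[0,0,0.06]],[-0.3,[0,0,0],[0,0,0]],[-0.3,[0,0,0],[0,0,0]]]'

```text
time: 1.85
eef_pos: [0.5025, -0.4199, 0.2017]
ee_rot: [-3.141, 0.0, 0.103]
force: [-0.5, 0.2, -0.2]
opening: 0.0597
```

Request:
carry_out --increments '[[-0.3,[0,0,0.02],[0,0,0]],[-0.3,[0,0,0.02],[0,0,0]],[-0.3,[0,0,0.02],[0,0,0]],[-0.3,[0,0,0.02],[0,0,0]],[-0.3,[0,0,0],[0,0,0]]]'

```text
time: 2.48
eef_pos: [0.5015, -0.4191, 0.1194]
ee_rot: [-3.139, 0.003, 0.102]
force: [0.6, -0.1, 0.2]
opening: 0.0593
```

Run:
```python
from h import *
snap('scene','s1'); crop('s1',85,220,265,355,4,'s1z')
print(arm.get_state()['eef_pos'])
```

```text
[ 0.50226766 -0.41967419  0.12083476]
```

View pics/s1z.png

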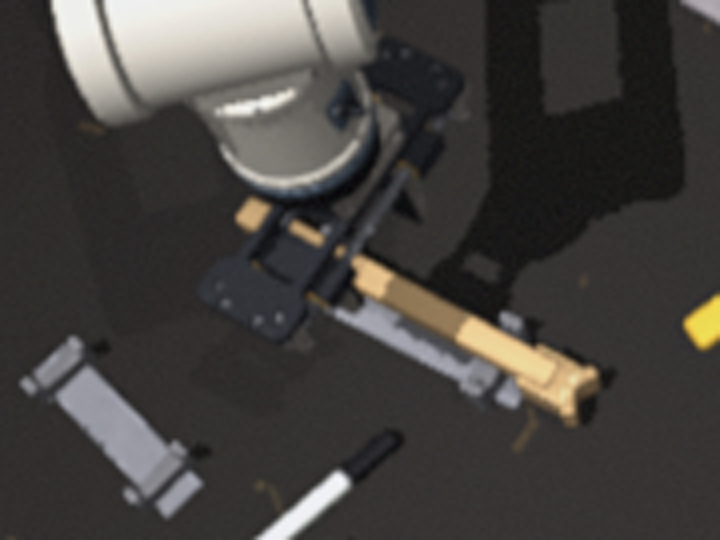

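The gripper is straddling the stick near mid-shaft, with its fingers around z1 pixel (300,260). I'll descend and close.

Request:
carry_out --increments '[[-0.3,[0,0,0.02],[0,0,0]],[-0.3,[0,0,0.02],[0,0,0]],[-0.3,[0,0,0.02],[0,0,0]],[-0.3,[0,0,0.0175],[0,0,0]],[-0.3,[0,0,0],[0,0,0]],[-0.3,[0,0,0],[0,0,0]]]'

```text
time: 3.28
eef_pos: [0.503, -0.4203, 0.0446]
ee_rot: [3.141, -0.0, 0.102]
force: [-0.7, -0.0, 0.5]
opening: 0.0598
```

Request:
carry_out --increments '[[1,[0,0,0],[0,0,0]],[1,[0,0,0],[0,0,0]],[1,[0,0,0],[0,0,0]],[1,[0,0,0],[0,0,0]],[1,[0,0,0],[0,0,0]],[1,[0,0,0],[0,0,0]],[1,[0,0,0],[0,0,0]],[1,[0,0,0],[0,0,0]]]'

```text
time: 4.28
eef_pos: [0.5027, -0.42, 0.0444]
ee_rot: [-3.142, -0.0, 0.102]
force: [0.3, 0.2, 0.4]
opening: 0.0004
```

The fingers shut fully, so the stick was missed or displaced. I'll look.

Run:
```python
from h import *
snap('scene','s2'); crop('s2',85,220,265,355,4,'s2z')
snap('top','t2'); crop('t2',350,160,470,300,4,'t2z')
print(arm.get_state())
```

```text
{'time': 4.375, 'joint_pos': array([-6.98381571e-01,  5.70542331e-01,  1.67840231e+00, -1.05295567e-05,
        8.92673622e-01,  7.70646066e-01]), 'dq': array([ 0.00094056, -0.00111424,  0.0004621 ,  0.00158592,  0.00106377,
        0.00035204]), 'joint_efforts': array([ 1.31587007e-03, -6.77154779e+01, -2.72337431e+01,  5.07287623e-02,
       -4.16364265e-02, -2.39616446e-05]), 'eef_pos': array([ 0.5026499 , -0.42003288,  0.04436342]), 'ee_rot': array([-3.14157999e+00,  2.37239743e-05,  1.01775296e-01]), 'force': array([0.22984738, 0.06177226, 0.0868996 ]), 'wrist_torque': array([ 0.01006387,  0.02826325, -0.0319135 ]), 'opening': 0.00034125681386367097}
```

View pics/s2z.png

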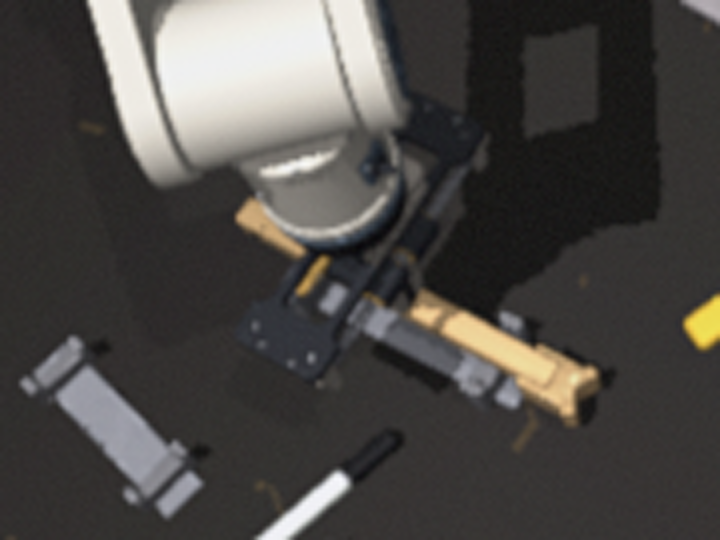

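View pics/t2z.png

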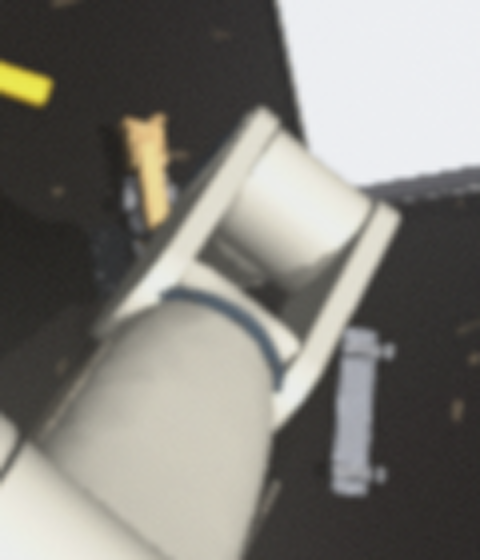

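Run:
```python
from h import *
s=load('s2');
for p in [(.5026,-.42,.041),(.5026,-.42,.110),(.5019,-.4195,.052)]: print(p,(proj(s,p)-[85,220])*4)
y=.1018; d=np.array([np.sin(y),-np.cos(y),0])
for k in (-.064,-.03,.03,.064): print(k,(proj(s,np.array([.5026,-.42,.041])+k*d)-[85,220])*4, (proj(s,np.array([.5026,-.42,.113])+k*d)-[85,220])*4)
im=cv2.imread('pics/s2.png')[265:325,140:220]; im=cv2.convertScaleAbs(im,alpha=1.8,beta=20)
cv2.imwrite('pics/s2zz.png',cv2.resize(im,None,fx=9,fy=9,interpolation=cv2.INTER_CUBIC))
```

```text
(0.5026, -0.42, 0.041) [407.06628114 301.08001305]
(0.5026, -0.42, 0.11) [386.9704688  268.00414439]
(0.5019, -0.4195, 0.052) [403.69790734 294.91635028]
-0.064 [457.69803088 225.0095834 ] [439.95936951 187.12812305]
-0.03 [431.1000607  264.97105085] [411.65614748 228.79043653]
0.03 [382.4838886  338.01322536] [359.82209193 305.09011255]
0.064 [353.93660304 380.90339387] [329.32426689 349.98287939]
```

View pics/s2zz.png

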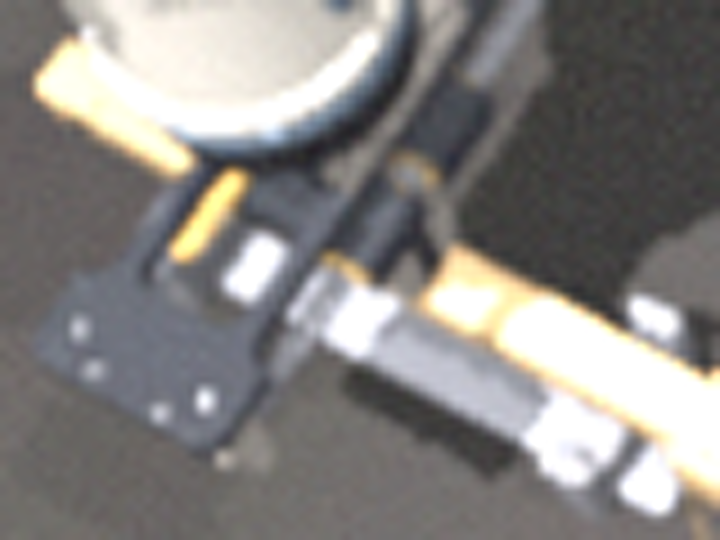

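The image shows the stick unmoved and the fingers at its mid-shaft, which disagrees with the opening reading of about 0. A small lift will test it: carried weight and the picture will show whether it's held.

Request:
carry_out --increments '[[1,[0,0,-0.006],[0,0,0]],[1,[0,0,-0.006],[0,0,0]],[1,[0,0,-0.006],[0,0,0]],[1,[0,0,-0.006],[0,0,0]],[1,[0,0,0],[0,0,0]],[1,[0,0,0],[0,0,0]]]'

```text
time: 5.12
eef_pos: [0.5026, -0.42, 0.0683]
ee_rot: [-3.141, 0.0, 0.102]
force: [0.2, 0.0, -0.6]
opening: 0.0002
```

Run:
```python
from h import *
for i in range(3):
  snap('scene','s3'); print(arm.get_state()['force'],arm.get_state()['opening'])
crop('s3',105,240,265,350,5,'s3z')
```

```text
[-0.20842882 -0.50113881  0.59313259] 0.0005684534742750103
[0.47471964 0.5905811  0.13813995] -4.376894749426362e-05
[ 0.10444118  0.68658833 -0.67905478] 0.00038713720795238097
```

View pics/s3z.png

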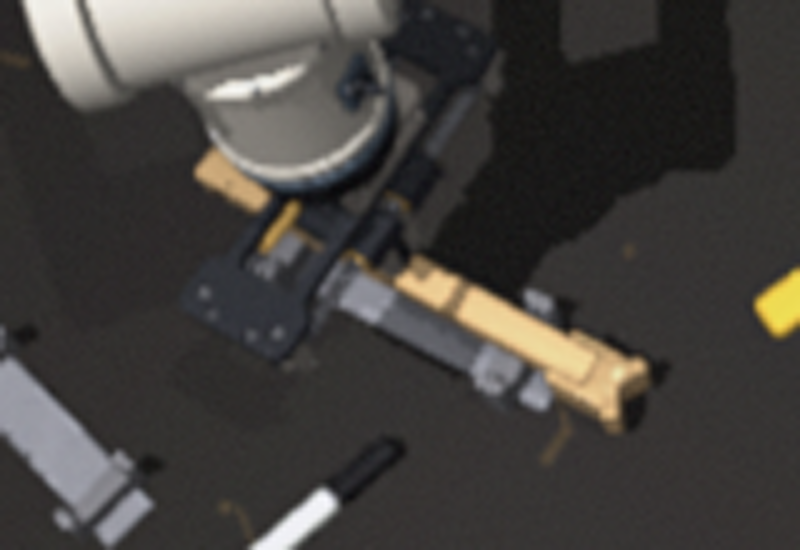

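The stick wasn't lifted and the force reads about 0, so the gripper closed on air. I need the fingers' true location, so I'll raise the arm clear and check the tip pixels against the reported pose.

Request:
carry_out --increments '[[1,[0,0,-0.03],[0,0,0]],[1,[0,0,-0.03],[0,0,0]],[1,[0,0,-0.03],[0,0,0]],[1,[0,0,-0.03],[0,0,0]],[1,[0,0,-0.03],[0,0,0]],[1,[0,0,0],[0,0,0]]]'

```text
time: 6.02
eef_pos: [0.5038, -0.4209, 0.2207]
ee_rot: [3.139, -0.003, 0.102]
force: [0.1, -0.3, -0.3]
opening: 0.0005
```

Run:
```python
from h import *
s=snap('scene','s4'); st=arm.get_state(); print(st['eef_pos'],st['ee_rot'],st['opening'])
p=st['eef_pos']
im=cv2.imread('pics/s4.png')[190:350,65:265]; im=cv2.convertScaleAbs(im,alpha=1.5,beta=20); im=cv2.resize(im,None,fx=4,fy=4,interpolation=cv2.INTER_CUBIC)
y=st['ee_rot'][2]
for k in (-.046,0,.046):
  for z,c in ((0,(0,0,255)),(-.022,(0,255,0))):
    q=(proj(s,p+[k*np.sin(y),-k*np.cos(y),z])-[65,190])*4; cv2.circle(im,tuple(int(a) for a in q),3,c,-1)
cv2.imwrite('pics/s4z.png',im)
t=snap('top','t4'); print(proj(t,p),proj(t,[0,0,0]),proj(s,[0,0,0]))
```

```text
[ 0.50296298 -0.42026137  0.21878603] [ 3.14055707e+00 -1.02007769e-03  1.01808025e-01] 0.0004345565422342587
[403.13711844 221.51135327] [275.93013619 369.52082813] [158.17308942 131.74507307]
```

View pics/s4z.png

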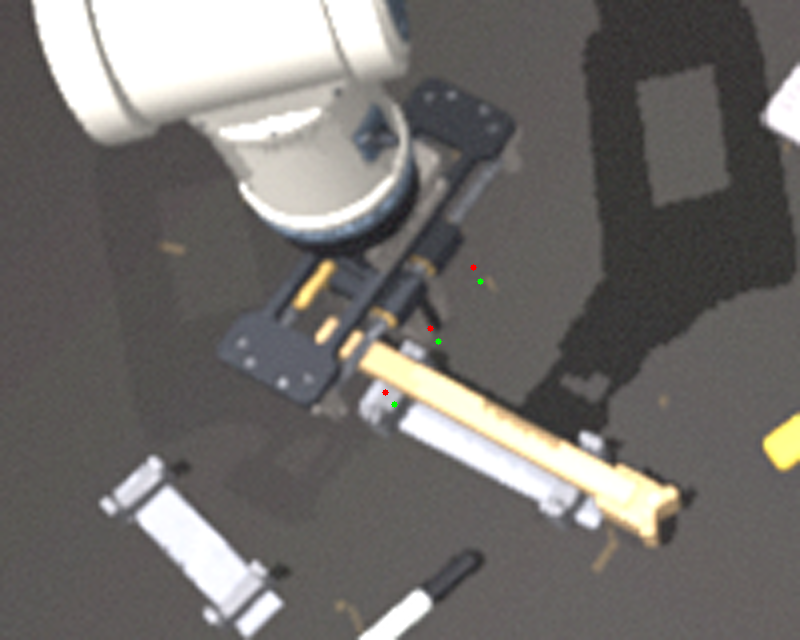

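View pics/t4.png

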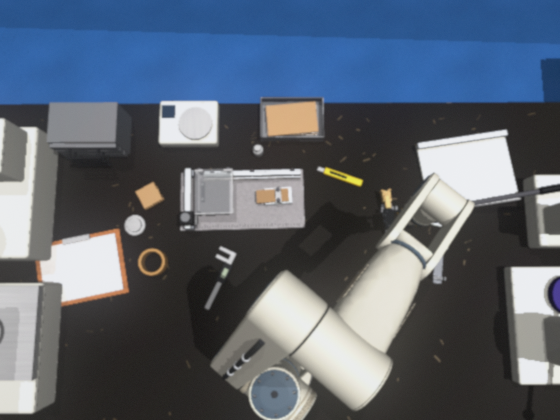

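Run:
```python
from h import *
s=load('s4'); 
im=cv2.imread('pics/s4.png')[245:295,150:215]; im=cv2.convertScaleAbs(im,alpha=3,beta=20); im=cv2.resize(im,None,fx=12,fy=12,interpolation=cv2.INTER_CUBIC)
p=np.array([.50296,-.42026,.21879])
for z in (.069,.04,.02,0,-.022):
    q=(proj(s,p+[0,0,z])-[150,245]+.5)*12; cv2.circle(im,tuple(int(a) for a in q),3,(0,0,255),-1); print(z,q)
cv2.imwrite('pics/s4zz.png',im)
```

```text
0.069 [197.65854339 199.70649489]
0.04 [232.634529   257.24364342]
0.02 [255.73932044 295.25211679]
0 [278.06266839 331.97507869]
-0.022 [301.76223567 370.96198639]
```

View pics/s4zz.png

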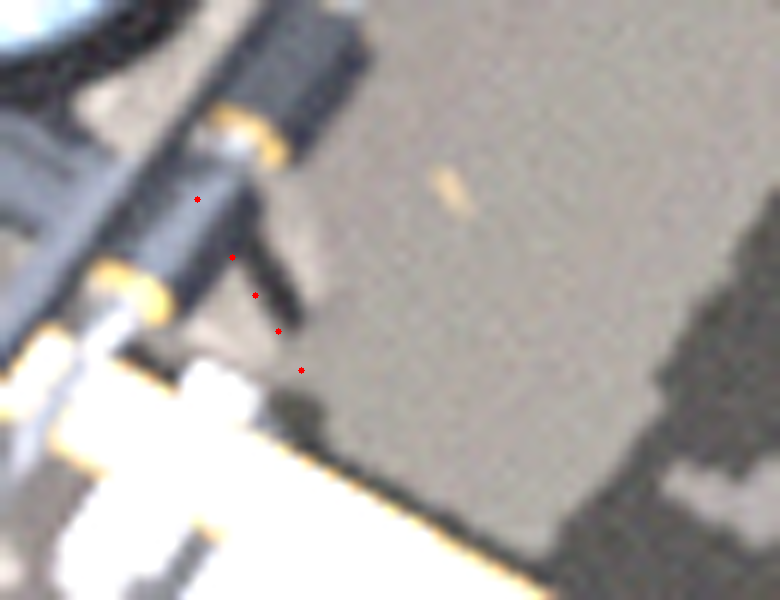

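Run:
```python
from h import *
out=[]
for tag,p in (('s2',(.50265,-.42003,.04436)),('s3',(.5026,-.42,.0683))):
    s=load(tag); im=cv2.imread(f'pics/{tag}.png')[275:315,165:210]; im=cv2.convertScaleAbs(im,alpha=1.6,beta=20); im=cv2.resize(im,None,fx=8.8,fy=8.8,interpolation=cv2.INTER_CUBIC)
    for z in (.04,.02,0,-.022):
        q=(proj(s,np.array(p)+[0,0,z])-[165,275]+.5)*8.8; cv2.circle(im,tuple(int(a) for a in q),2,(0,0,255),-1)
    out.append(im)
cv2.imwrite('pics/cmp.png',np.hstack(out))
```

```text
(no output)
```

View pics/cmp.png

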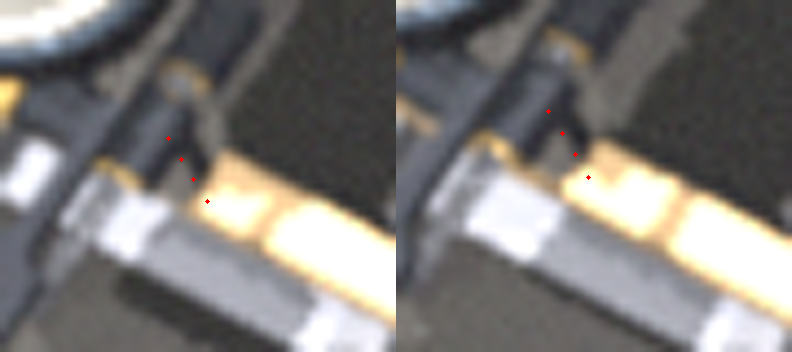

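Run:
```python
from h import *
a=cv2.imread('pics/scene0.png').astype(int);out=[]
b=cv2.imread('pics/s4.png').astype(int)
d=np.clip(128+(b-a)*3,0,255).astype(np.uint8)[245:305,150:215]
e=np.clip(b*2.2,0,255).astype(np.uint8)[245:305,150:215]
out=[cv2.resize(x,None,fx=6,fy=8*0.75,interpolation=cv2.INTER_NEAREST) for x in (d,e)]
cv2.imwrite('pics/diff.png',np.hstack(out))
```

```text
(no output)
```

View pics/diff.png

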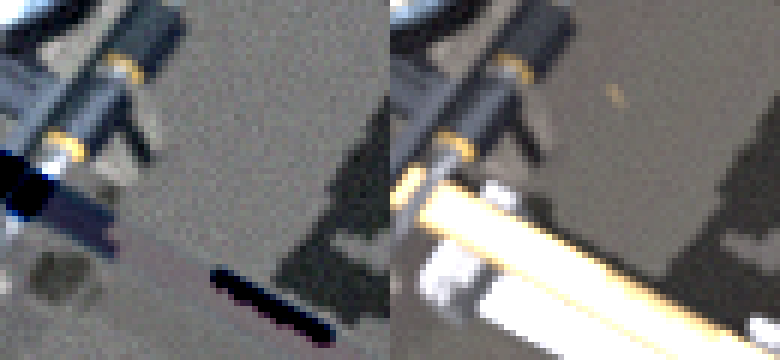

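Run:
```python
from h import *
out=[]
for t in ('scene0','s1','s2','s4'):
    a=cv2.imread(f'pics/{t}.png')[255:335,140:240]; out.append(cv2.resize(a,None,fx=3.9,fy=3.7,interpolation=cv2.INTER_CUBIC))
cv2.imwrite('pics/c4.png',np.vstack([np.hstack(out[:2]),np.hstack(out[2:])]))
```

```text
(no output)
```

View pics/c4.png

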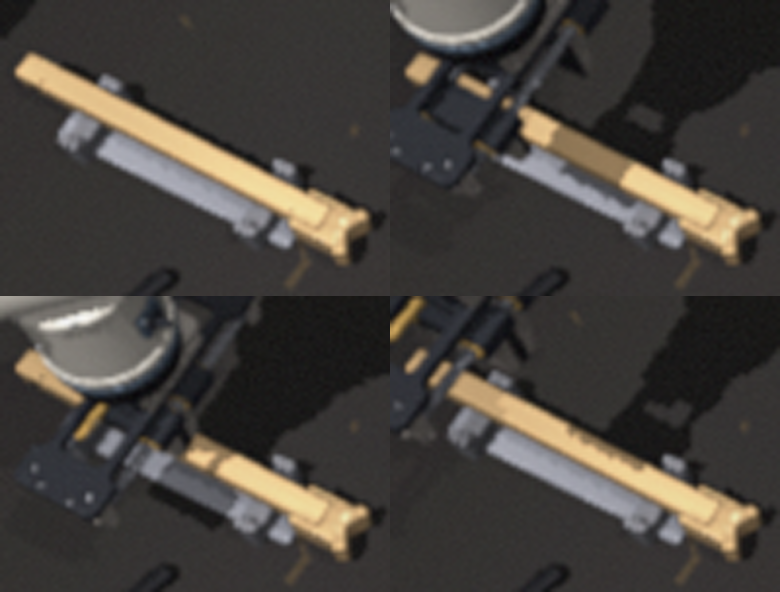

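The stick hasn't moved in any of the four frames. The fingertips at s4 (about (172,275) px) sit where the tips would be if they were about 20-30 mm higher than the reported pose implies. I'll test this by going down around the stick again with fingers open, in small steps, watching force.

Request:
carry_out --increments '[[-0.3,[0,0,0],[0,0,0]],[-0.3,[0,0,0],[0,0,0]],[-0.3,[0,0,0.035],[0,0,0]],[-0.3,[0,0,0.035],[0,0,0]],[-0.3,[0,0,0.035],[0,0,0]],[-0.3,[0,0,0.035],[0,0,0]],[-0.3,[0,0,0.035],[0,0,0]],[-0.3,[0,0,0],[0,0,0]]]'

```text
time: 7.12
eef_pos: [0.5006, -0.4183, 0.0403]
ee_rot: [-3.137, 0.004, 0.102]
force: [0.5, 0.4, 0.4]
opening: 0.0596
```

Run:
```python
from h import *
snap('scene','s5'); s=arm.get_state(); print(s['eef_pos'],s['force'],s['opening'])
s=snap('top','t5')
a=cv2.imread('pics/s5.png')[240:340,120:250]; a=cv2.convertScaleAbs(a,alpha=1.8,beta=15)
cv2.imwrite('pics/s5z.png',cv2.resize(a,None,fx=6,fy=6,interpolation=cv2.INTER_CUBIC))
```

```text
[ 0.50188951 -0.41936651  0.04233775] [-0.10280719  0.49256549  0.00665613] 0.060038543483643694
```

View pics/s5z.png

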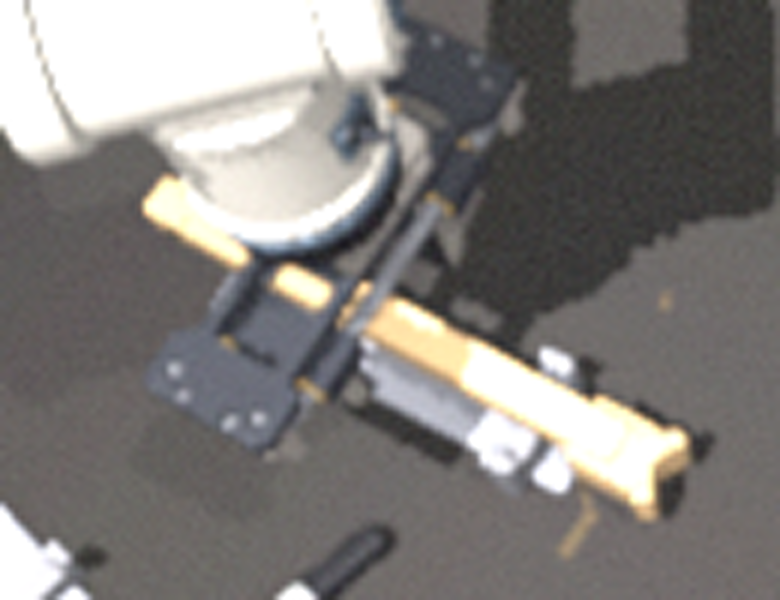

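Run:
```python
from h import *
s=load('s5'); p=np.array([.5019,-.4194,.0423]); y=.102
im=cv2.imread('pics/s5z.png')
for k in (-.048,-.03,.03,.048):
  for w in (-.01,.01):
    for z,c in ((-.022,(0,0,255)),(.008,(0,255,0))):
      q=p+[k*np.sin(y)+w*np.cos(y),-k*np.cos(y)+w*np.sin(y),z]
      q=(proj(s,q)-[120,240]+.5)*6; cv2.circle(im,tuple(int(a) for a in q),3,c,-1)
cv2.imwrite('pics/s5p.png',im)
```

```text
(no output)
```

View pics/s5p.png

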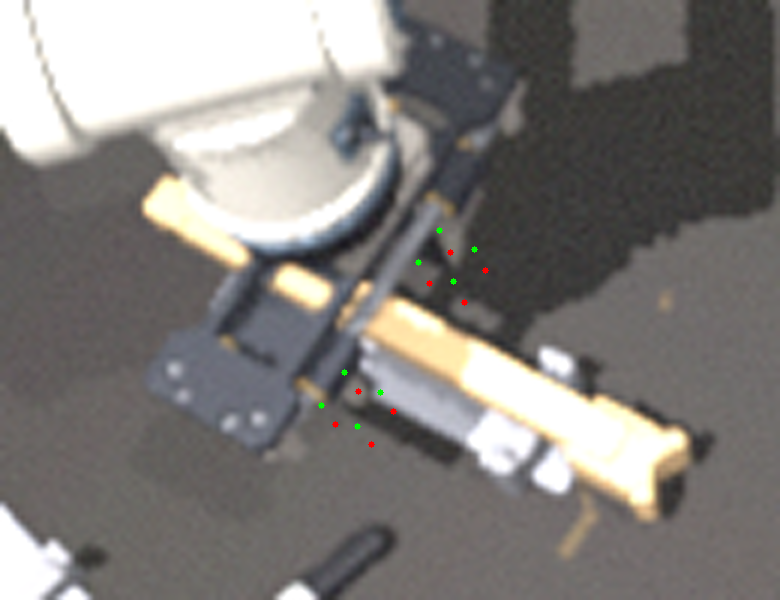

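The fingertips' pixels sit about 20–30 px (in the 6x zoom) up-left of the prediction, so they are physically some 30–40 mm higher than reported. I'll go lower in guarded steps.

Request:
carry_out --increments '[[-0.3,[0,0,0.004],[0,0,0]],[-0.3,[0,0,0.004],[0,0,0]],[-0.3,[0,0,0.004],[0,0,0]],[-0.3,[0,0,0],[0,0,0]]]'

```text
time: 7.72
eef_pos: [0.5025, -0.4199, 0.0312]
ee_rot: [-3.141, 0.0, 0.102]
force: [0.5, 0.5, 0.2]
opening: 0.0594
```

Request:
carry_out --increments '[[-0.3,[0,0,0.003],[0,0,0]],[-0.3,[0,0,0.003],[0,0,0]],[-0.3,[0,0,0],[0,0,0]]]'

```text
time: 8.1
eef_pos: [0.5024, -0.4199, 0.025]
ee_rot: [-3.141, 0.0, 0.102]
force: [0.3, 0.8, -0.6]
opening: 0.0594
```

Request:
carry_out --increments '[[-0.3,[0,0,0.002],[0,0,0]],[-0.3,[0,0,0.002],[0,0,0]],[-0.3,[0,0,0],[0,0,0]]]'

```text
time: 8.48
eef_pos: [0.5025, -0.4199, 0.0212]
ee_rot: [-3.141, 0.0, 0.102]
force: [0.7, -0.3, -0.3]
opening: 0.0596
```

Request:
carry_out --increments '[[-0.3,[0,0,0.002],[0,0,0]],[-0.3,[0,0,0.002],[0,0,0]],[-0.3,[0,0,0],[0,0,0]]]'

```text
time: 8.85
eef_pos: [0.5025, -0.4199, 0.0172]
ee_rot: [-3.141, 0.0, 0.102]
force: [0.6, -0.2, -0.4]
opening: 0.0598
```

Run:
```python
from h import *
snap('scene','s6'); s=arm.get_state(); print(s['eef_pos'],s['force'],s['opening'],s['joint_pos'])
a=cv2.imread('pics/s6.png')[240:340,120:250]; a=cv2.convertScaleAbs(a,alpha=1.8,beta=15)
cv2.imwrite('pics/s6z.png',cv2.resize(a,None,fx=6,fy=6,interpolation=cv2.INTER_CUBIC))
```

```text
[ 0.50256965 -0.41994052  0.01724895] [ 0.08737901  0.28764422 -0.29870533] 0.05925483773491468 [-6.98379443e-01  6.06320170e-01  1.68921792e+00  5.27376657e-05
  8.46305055e-01  7.70647387e-01]
```

View pics/s6z.png

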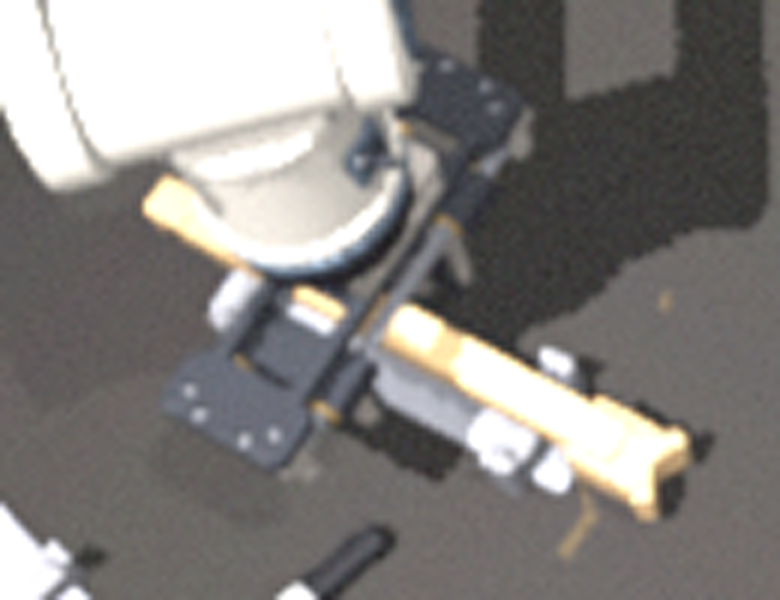

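There was no contact at a reported tip height of -5 mm, which confirms the offset. I'll measure the fingertips' height from the image before closing.

```bash
python3 - <<'E'
from h import *
s=load('s6'); p=np.array([.50257,-.41994,.01725]); y=.102
im=cv2.imread('pics/s6.png')[270:320,170:210]; im=cv2.convertScaleAbs(im,alpha=2.2,beta=15); im=cv2.resize(im,None,fx=11,fy=11,interpolation=cv2.INTER_CUBIC)
im2=im.copy()
for dz,c in ((.02,(0,0,255)),(.03,(0,255,0)),(.04,(255,0,0))):
 for k in (-.048,-.03,.03,.048):
  for w in (-.01,.01):
      q=p+[k*np.sin(y)+w*np.cos(y),-k*np.cos(y)+w*np.sin(y),dz-.022]
      q=(proj(s,q)-[170,270]+.5)*11; cv2.circle(im2,tuple(int(a) for a in q),3,c,-1)
cv2.imwrite('pics/s6p.png',np.hstack([im,im2])[:, :])
E
python3 -c "
import cv2;a=cv2.imread('pics/s6p.png');print(a.shape);cv2.imwrite('pics/s6p.png',cv2.resize(a,(800,500)))"
```

```text
(550, 880, 3)
```

View pics/s6p.png

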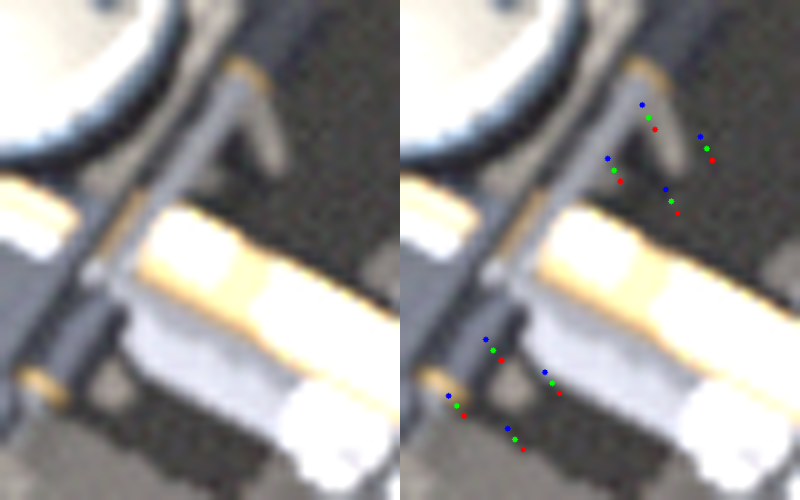

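Estimated fingertip height is now roughly 20–30 mm, and the stick spans 28–52 mm. I'll try closing here.

Request:
carry_out --increments '[[1,[0,0,0],[0,0,0]],[1,[0,0,0],[0,0,0]],[1,[0,0,0],[0,0,0]],[1,[0,0,0],[0,0,0]],[1,[0,0,0],[0,0,0]],[1,[0,0,0],[0,0,0]]]'

```text
time: 9.65
eef_pos: [0.5026, -0.4199, 0.0174]
ee_rot: [-3.141, 0.0, 0.102]
force: [-0.0, 0.7, 0.8]
opening: 0.0199
```

Gripped at 19.9 mm, which is the shaft width. I'll see how deep the fingers reach.

Run:
```python
from h import *
snap('scene','s7')
im=cv2.imread('pics/s7.png')[262:322,165:225]; im=cv2.convertScaleAbs(im,alpha=1.8,beta=15); cv2.imwrite('pics/s7z.png',cv2.resize(im,None,fx=10,fy=10,interpolation=cv2.INTER_CUBIC))
```

```text
(no output)
```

View pics/s7z.png

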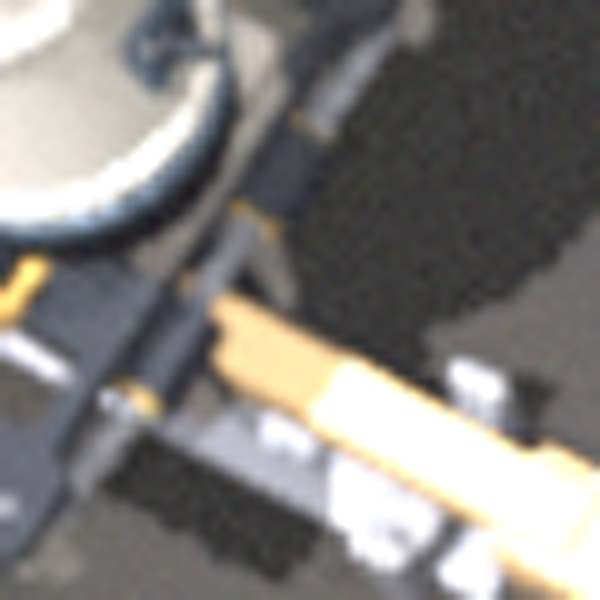

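Request:
carry_out --increments '[[1,[0,0,-0.004],[0,0,0]],[1,[0,0,-0.008],[0,0,0]],[1,[0,0,-0.012],[0,0,0]],[1,[0,0,-0.012],[0,0,0]],[1,[0,0,-0.012],[0,0,0]],[1,[0,0,-0.012],[0,0,0]],[1,[0,0,0],[0,0,0]],[1,[0,0,0],[0,0,0]]]'

```text
time: 10.7
eef_pos: [0.5025, -0.4199, 0.0772]
ee_rot: [-3.141, 0.0, 0.102]
force: [-0.1, -0.5, -1.2]
opening: 0.02
```

Run:
```python
from h import *
s=snap('scene','s8');t=snap('top','t8'); st=arm.get_state(); print(st['eef_pos'],st['ee_rot'],st['force'],st['wrist_torque'],st['opening'])
a=cv2.imread('pics/s8.png')[240:340,120:250]; a=cv2.convertScaleAbs(a,alpha=1.5,beta=15)
cv2.imwrite('pics/s8z.png',cv2.resize(a,None,fx=6,fy=6,interpolation=cv2.INTER_CUBIC))
crop('t8',360,170,460,290,5,'t8z')
```

```text
[ 0.50233227 -0.41973977  0.07682803] [-3.14090765e+00  6.60901344e-04  1.01805911e-01] [-0.18715083 -0.05476975 -1.17772813] [ 0.01991382  0.00292148 -0.02518324] 0.019974152016795945
```

View pics/s8z.png

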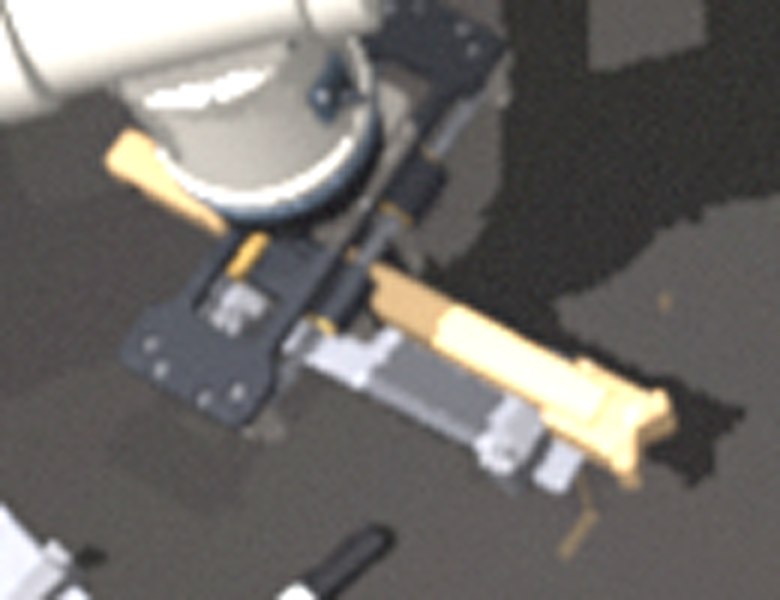

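View pics/t8z.png

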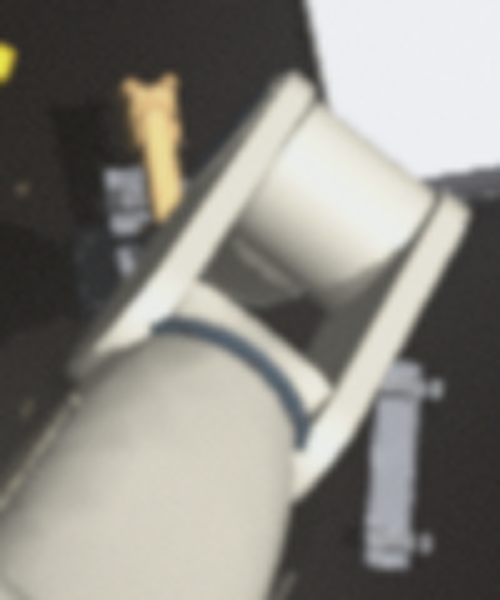

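The stick is lifted, with -1.2 N carried. I'll locate the toe now to get the offset between the reported TCP and the stick.

Run:
```python
from m import *
T8=load('t8');S8=load('s8'); s8=lambda x,y:(120+(x+.5)/6-.5,240+(y+.5)/6-.5)
for z in (.098,.108,.118):
  a=ray(T8,*t2(124,86),z);b=ray(T8,*t2(177,79),z);c=ray(S8,*s8(670,408),z);d=ray(S8,*s8(633,472),z)
  print(z,np.round(1000*np.array([a,b,(a+b)/2,c,d,(c+d)/2])[:,:2],1).tolist())
```

```text
0.098 [[643.8, -389.6], [648.8, -427.6], [646.3, -408.6], [643.1, -388.7], [646.9, -420.0], [645.0, -404.4]]
0.108 [[641.8, -387.4], [646.7, -425.2], [644.3, -406.3], [645.7, -390.5], [649.5, -421.6], [647.6, -406.0]]
0.118 [[639.7, -385.2], [644.6, -422.8], [642.2, -404.0], [648.4, -392.3], [652.1, -423.1], [650.3, -407.7]]
```

The toe tip is at (646, -406) ±2 mm, so the xy offset is only about 2 mm. Stick grip height is the reported z + 22.7 mm, and the notch is about 137 mm ahead of the TCP. Next I turn to 45° to the fence and move to 30 mm behind the carrier corner, staying high.

Request:
carry_out --increments '[[1,[0,0,0],[0,0,-0.118]],[1,[0,0,0],[0,0,-0.118]],[1,[0,0,0],[0,0,-0.118]],[1,[0,0,0],[0,0,-0.118]],[1,[0,0,0],[0,0,-0.118]],[1,[0,0,0],[0,0,-0.118]],[1,[0,0,0],[0,0,0]]]'

```text
time: 11.68
eef_pos: [0.5024, -0.4198, 0.0768]
ee_rot: [-3.141, 0.0, 0.809]
force: [-0.0, 0.1, -1.3]
opening: 0.0197
```

Request:
carry_out --increments '[[1,[0.02,-0.0223,0],[0,0,0]],[1,[0.02,-0.0223,0],[0,0,0]],[1,[0.02,-0.0223,0],[0,0,0]],[1,[0.02,-0.0223,0],[0,0,0]],[1,[0.02,-0.0223,0],[0,0,0]],[1,[0.02,-0.0223,0],[0,0,0]],[1,[0.02,-0.0223,0],[0,0,0]],[1,[0.02,-0.0223,0],[0,0,0]]]'

```text
time: 12.68
eef_pos: [0.4836, -0.1802, 0.0773]
ee_rot: [-3.141, 0.0, 0.806]
force: [0.4, 0.3, -1.9]
opening: 0.0196
```

Request:
carry_out --increments '[[1,[0,0,0],[0,0,0]],[1,[0,0,0],[0,0,0]]]'

```text
time: 12.92
eef_pos: [0.4842, -0.1815, 0.0775]
ee_rot: [3.141, -0.0, 0.809]
force: [1.6, 0.1, -0.8]
opening: 0.0199
```

Run:
```python
from h import *
s=snap('scene','s9');t=snap('top','t9'); st=arm.get_state(); print(st['eef_pos'],st['ee_rot'],st['force'],st['opening'])
crop('s9',230,140,380,260,5,'s9z')
crop('t9',230,155,350,255,6,'t9z')
```

```text
[ 0.48409688 -0.18192638  0.07741703] [ 3.14113764e+00 -3.74298842e-05  8.08403142e-01] [ 0.08657782 -0.2589483  -1.51009414] 0.019786551958325398
```

View pics/s9z.png

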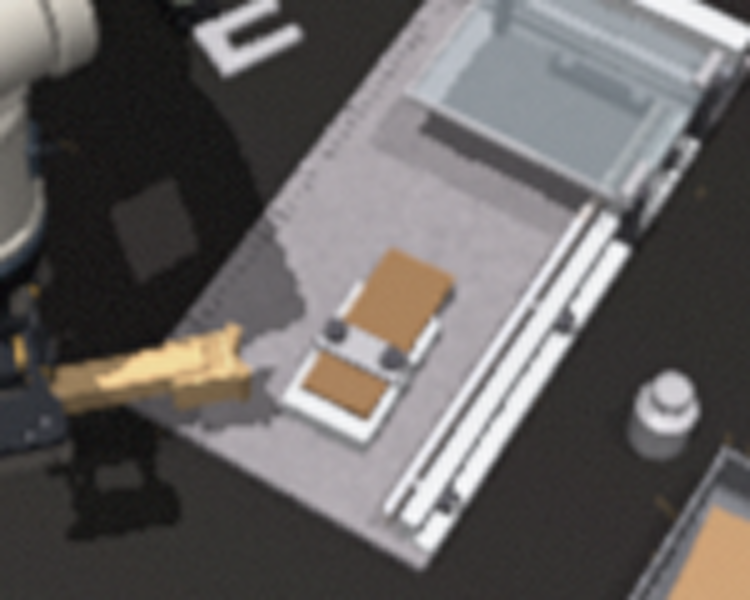

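View pics/t9z.png

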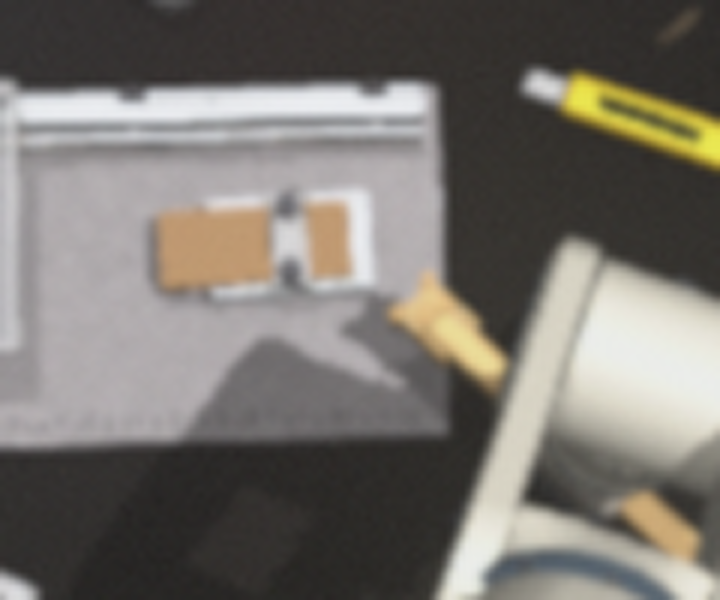

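Run:
```python
from m import *
T9=load('t9');S9=load('s9'); tt=lambda x,y:(230+(x+.5)/6-.5,155+(y+.5)/6-.5); ss=lambda x,y:(230+(x+.5)/5-.5,140+(y+.5)/5-.5)
def w2b(p):
    c,s=np.cos(Q[2]),np.sin(Q[2]); d=(p[:2]-Q[:2])*1000; return np.round([c*d[0]+s*d[1],-s*d[0]+c*d[1]],1)
for z in (.098,.108,.118):
  a=ray(T9,*tt(390,308),z);b=ray(T9,*tt(430,272),z);c=ray(S9,*ss(239,326),z);d=ray(S9,*ss(250,372),z)
  print(z,[w2b(x).tolist() for x in (a,b,(a+b)/2,c,d,(c+d)/2)])
p=np.array([.4841,-.1819]);y=.8084
for k in (.134,.136,.138,.147): print(k,w2b(p+k*np.array([np.cos(y),np.sin(y)])))
for n,u in (('rn',tt(376,288)),('rf',tt(372,190)),('rn',None)):
  if u: print(n,w2b(ray(T9,*u,.034)))
print('S',w2b(ray(S9,*ss(283,397),.034)),w2b(ray(S9,*ss(368,443),.034)))
```

```text
0.098 [[-42.9, -213.8], [-22.0, -238.2], [-32.5, -226.0], [-50.7, -206.1], [-28.0, -229.3], [-39.4, -217.7]]
0.108 [[-44.6, -213.5], [-23.7, -237.8], [-34.2, -225.6], [-47.5, -211.1], [-25.0, -234.0], [-36.2, -222.5]]
0.118 [[-46.2, -213.2], [-25.5, -237.3], [-35.9, -225.3], [-44.2, -216.0], [-22.0, -238.7], [-33.1, -227.3]]
0.134 [ -42.4 -230.5]
0.136 [ -41.  -229.1]
0.138 [ -39.6 -227.7]
0.147 [ -33.2 -221.4]
rn [ -19.8 -207.4]
rf [  41.8 -206.7]
S [ -20.4 -203.2] [  41.1 -202.4]
```

Request:
carry_out --increments '[[1,[0,-0.003,0.0115],[0,0,0]],[1,[0,0,0.0115],[0,0,0]],[1,[0,0,0.0115],[0,0,0]],[1,[0,0,0.0115],[0,0,0]],[1,[0,0,0],[0,0,0]],[1,[0,0,0],[0,0,0]]]'

```text
time: 13.78
eef_pos: [0.4818, -0.1791, 0.0314]
ee_rot: [3.142, -0.0, 0.81]
force: [0.4, 0.3, -1.2]
opening: 0.0195
```

Run:
```python
from h import *
s=snap('scene','s10');t=snap('top','t10'); st=arm.get_state(); print(st['eef_pos'],st['ee_rot'],st['force'],st['opening'])
crop('s10',250,180,350,260,8,'s10z')
crop('t10',260,165,340,235,8,'t10z')
```

```text
[ 0.48200907 -0.17916565  0.03175041] [ 3.14091993e+00 -2.94966954e-04  8.09831287e-01] [-0.93503283 -0.39432222 -0.76568046] 0.020003854581533424
```

View pics/s10z.png

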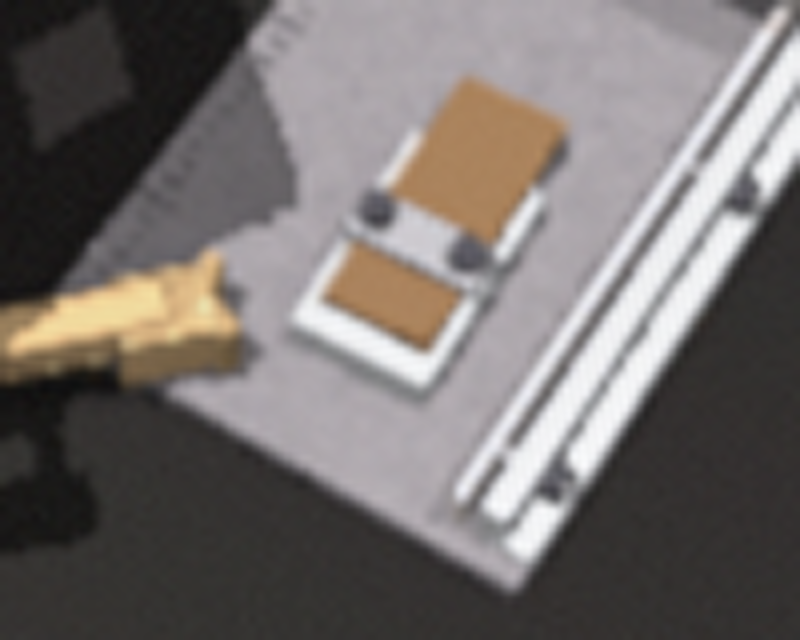

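View pics/t10z.png

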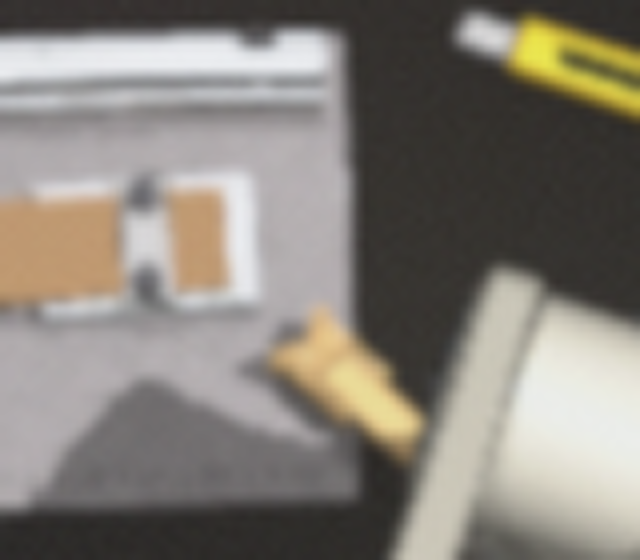

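```bash
cat >> m.py <<'E'
def w2b(p):
    c,s=np.cos(Q[2]),np.sin(Q[2]); d=(np.array(p)[:2]-Q[:2])*1000; return np.round([c*d[0]+s*d[1],-s*d[0]+c*d[1]],1)
E
python3 - <<'E'
from m import *
A=load('t10');B=load('s10'); tt=lambda x,y:(260+(x+.5)/8-.5,165+(y+.5)/8-.5); ss=lambda x,y:(250+(x+.5)/8-.5,180+(y+.5)/8-.5)
for z in (.056,.062,.068):
  a=ray(A,*tt(273,356),z);b=ray(A,*tt(322,308),z);c=ray(B,*ss(217,258),z);d=ray(B,*ss(240,325),z)
  print(z,[w2b(x).tolist() for x in (a,b,(a+b)/2,c,d,(c+d)/2)])
print('bottom of near tip', [(z,w2b(ray(B,*ss(240,368),z)).tolist()) for z in (.02,.026,.03,.034)])
p=np.array([.482,-.1792]);y=.8098
for k in (.135,.144,.147): print(k,w2b(p+k*np.array([np.cos(y),np.sin(y)])))
print('corner',w2b(ray(A,*tt(262,302),.034)),w2b(ray(B,*ss(291,322),.034)), 'rf',w2b(ray(A,*tt(254,174),.034)),w2b(ray(B,*ss(425,396),.034)))
E
```

```text
0.056 [[-47.6, -211.4], [-26.1, -234.4], [-36.8, -222.9], [-52.6, -207.9], [-29.2, -227.9], [-40.9, -217.9]]
0.062 [[-48.5, -211.2], [-27.1, -234.1], [-37.8, -222.7], [-50.7, -210.7], [-27.4, -230.7], [-39.1, -220.7]]
0.068 [[-49.5, -211.1], [-28.1, -233.9], [-38.8, -222.5], [-48.8, -213.5], [-25.7, -233.4], [-37.2, -223.5]]
bottom of near tip [(0.02, [-29.4, -227.7]), (0.026, [-27.7, -230.4]), (0.03, [-26.6, -232.1]), (0.034, [-25.5, -233.9])]
0.135 [ -43.9 -226.9]
0.144 [ -37.5 -220.6]
0.147 [ -35.4 -218.5]
corner [ -18.8 -207.6] [ -19.6 -206.1] rf [  41.6 -205.7] [  41.3 -205.8]
```

Tip height is consistent at 0.062–0.066, and the corner is 33 mm ahead and 2 mm to the right. I'll lower the last 10 mm and approach.

Request:
carry_out --increments '[[1,[0,0.0015,0.005],[0,0,0]],[1,[0,0,0.005],[0,0,0]],[1,[0,0,0],[0,0,0]],[1,[0.006,0,0],[0,0,0]],[1,[0.006,0,0],[0,0,0]],[1,[0.006,0,0],[0,0,0]],[1,[0.006,0,0],[0,0,0]],[1,[0,0,0],[0,0,0]]]'

```text
time: 14.88
eef_pos: [0.4997, -0.1623, 0.0214]
ee_rot: [3.141, -0.0, 0.811]
force: [-0.2, -0.5, -1.7]
opening: 0.0196
```

Run:
```python
from h import *
s=snap('scene','s11');t=snap('top','t11'); st=arm.get_state(); print(st['eef_pos'],st['ee_rot'],st['force'],st['opening'])
crop('s11',250,180,350,260,4,'a')
crop('t11',260,165,340,245,4,'b')
a=cv2.imread('pics/a.png');b=cv2.imread('pics/b.png');cv2.imwrite('pics/s11z.png',np.hstack([a,b]))
```

```text
[ 0.49922298 -0.16260903  0.0213673 ] [-3.14148981e+00  1.05995490e-04  8.10136898e-01] [ 1.58739573 -0.13741481 -1.43048165] 0.020130181990202344
```

View pics/s11z.png

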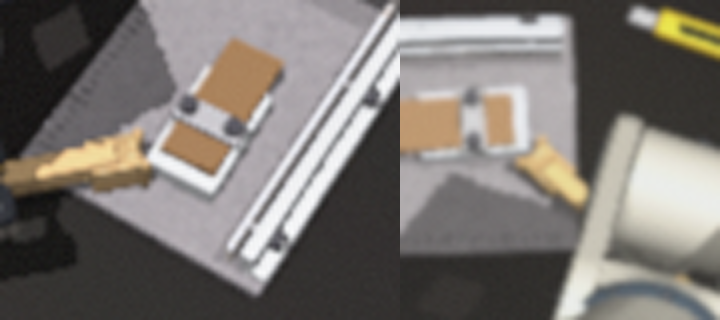

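No bed contact (Fz is weight only), and the notch is lined up with the corner. I'll advance slowly to contact.

Request:
carry_out --increments '[[1,[0.003,0,0],[0,0,0]],[1,[0.002,0,0],[0,0,0]],[1,[0.002,0,0],[0,0,0]],[1,[0.002,0,0],[0,0,0]],[1,[0.002,0,0],[0,0,0]]]'

```text
time: 15.6
eef_pos: [0.5068, -0.1548, 0.0214]
ee_rot: [-3.142, 0.0, 0.81]
force: [-1.9, -1.7, -1.4]
opening: 0.0199
```

```bash
cat > look.py <<'E'
import sys
from h import *
n=sys.argv[1]
s=snap('scene','s'+n);t=snap('top','t'+n); st=arm.get_state(); print(round(st['time'],2),np.round(st['eef_pos'],4),np.round(st['ee_rot'],3),np.round(st['force'],2),np.round(st['wrist_torque'],2),round(st['opening'],4))
# bed-frame force
c,q=np.cos(.02417),np.sin(.02417); f=st['force']; print('bed F',round(c*f[0]+q*f[1],2),round(-q*f[0]+c*f[1],2))
crop('s'+n,250,140,370,260,5,'a')
crop('t'+n,200,160,320,240,5,'b')
a=cv2.imread('pics/a.png');b=cv2.imread('pics/b.png')
cv2.imwrite(f'pics/s{n}z.png',a);cv2.imwrite(f'pics/t{n}z.png',b)
E
python3 look.py 12
```

```text
15.7 [ 0.5069 -0.1547  0.0214] [3.142 0.    0.81 ] [-0.26 -1.64 -0.61] [-0.35  0.14 -0.12] 0.0195
bed F -0.3 -1.63
```

View pics/s12z.png

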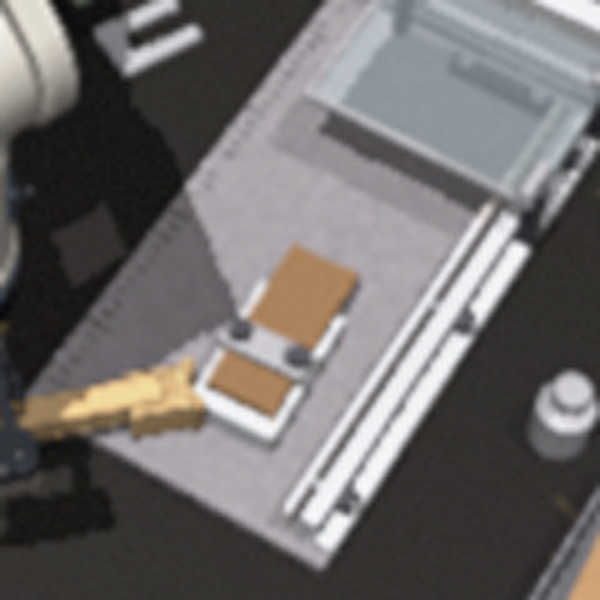

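View pics/t12z.png

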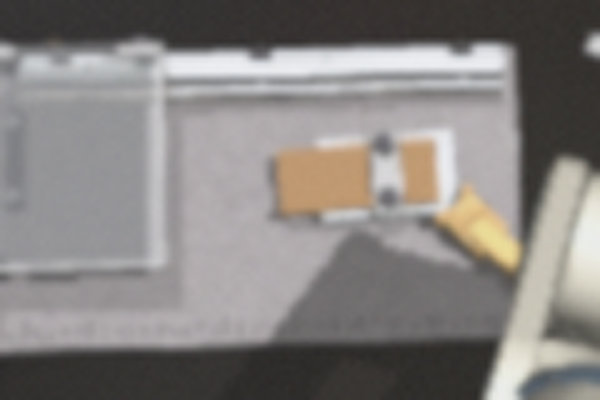

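Contact made at about 2 N with the corner in the notch. The carrier is about 1.6° CCW to the bed, so I'll push on a heading slightly more along the feed than its centre line.

Request:
carry_out --increments '[[1,[0.0035,-0.0011,0],[0,0,0]],[1,[0.0035,-0.0011,0],[0,0,0]],[1,[0.0035,-0.0011,0],[0,0,0]],[1,[0.0035,-0.0011,0],[0,0,0]],[1,[0.0035,-0.0011,0],[0,0,0]],[1,[0.0035,-0.0011,0],[0,0,0]],[1,[0.0035,-0.0011,0],[0,0,0]],[1,[0.0035,-0.0011,0],[0,0,0]]]'

```text
time: 16.7
eef_pos: [0.5199, -0.1282, 0.0214]
ee_rot: [-3.142, 0.0, 0.81]
force: [-1.9, -2.0, -0.5]
opening: 0.0196
```

```bash
python3 look.py 13
```

```text
16.8 [ 0.5201 -0.128   0.0214] [ 3.142 -0.     0.81 ] [ 0.11 -0.66 -1.38] [-0.19  0.06 -0.09] 0.0199
bed F 0.09 -0.66
```

View pics/s13z.png

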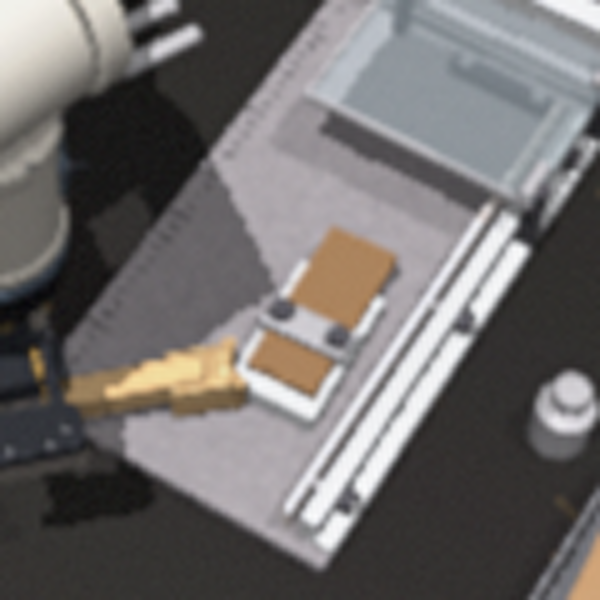

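View pics/t13z.png

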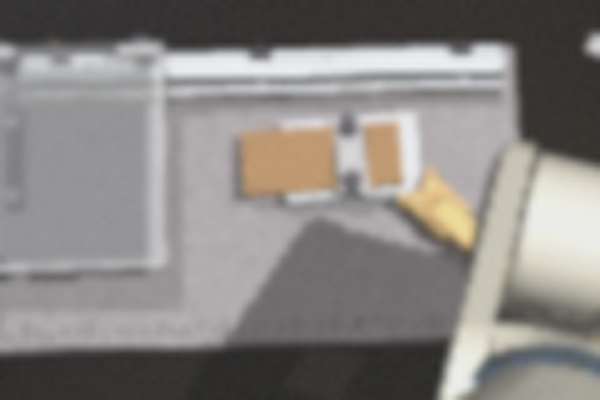

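```bash
cat > card.py <<'E'
import sys
from m import *
def card(tag,u0=205,v0=165,u1=305,v1=215):
    d=load(tag); im=d['frame'][v0:v1,u0:u1]; k=4
    im=cv2.resize(im,None,fx=k,fy=k,interpolation=cv2.INTER_CUBIC)
    h=cv2.cvtColor(im,cv2.COLOR_RGB2HSV); m=((h[...,0]>8)&(h[...,0]<18)&(h[...,1]>90)&(h[...,2]>110)).astype(np.uint8)
    n,l,st,_=cv2.connectedComponentsWithStats(m); ok=[i for i in range(1,n) if st[i,4]>60*k]
    ok=sorted(ok,key=lambda i:-st[i,4])[:2]
    pts=np.argwhere(np.isin(l,ok))[:,::-1]
    hull=cv2.convexHull(pts.astype(np.int32))[:,0]
    w=np.array([w2b(ray(d,u0+(x+.5)/k-.5,v0+(y+.5)/k-.5,.042)) for x,y in hull],np.float32)
    (c,s,a)=cv2.minAreaRect(w); return c,s,a, st[ok].tolist()
if __name__=='__main__':
    for t in sys.argv[1:]: print(t,card(t))
E
python3 card.py top0 t9 t10 t12 t13
```

```text
top0 ((8.264510154724121, -132.506591796875), (43.17138671875, 111.1705551147461), 3.7423975467681885, [[208, 103, 70, 48, 2955], [308, 98, 22, 44, 803]])
t9 ((8.324700355529785, -132.3079833984375), (43.09943389892578, 111.57141876220703), 3.8056435585021973, [[208, 102, 70, 49, 2961], [308, 99, 22, 43, 799]])
t10 ((8.325438499450684, -132.42111206054688), (43.347782135009766, 110.99547576904297), 3.6411893367767334, [[208, 102, 70, 49, 2961], [308, 98, 22, 44, 794]])
t12 ((8.170428276062012, -129.09494018554688), (43.24070739746094, 111.26776885986328), 2.118192434310913, [[204, 101, 70, 48, 2917], [305, 97, 21, 42, 789]])
t13 ((24.465179443359375, -102.62376403808594), (42.49595642089844, 111.4126968383789), 4.153473854064941, [[176, 86, 70, 48, 2915], [275, 82, 23, 43, 787]])
```

Request:
carry_out --increments '[[1,[0.0036,-0.0018,0],[0,0,0]],[1,[0.0036,-0.0018,0],[0,0,0]],[1,[0.0036,-0.0018,0],[0,0,0]],[1,[0.0036,-0.0018,0],[0,0,0]],[1,[0.0036,-0.0018,0],[0,0,0]],[1,[0.0036,-0.0018,0],[0,0,0]]]'

```text
time: 17.55
eef_pos: [0.5269, -0.105, 0.0214]
ee_rot: [-3.142, 0.0, 0.81]
force: [-1.2, -2.2, -0.7]
opening: 0.0194
```

```bash
python3 look.py 14; python3 card.py t14
```

```text
17.65 [ 0.5271 -0.1048  0.0214] [ 3.142 -0.     0.81 ] [-0.37 -0.15 -2.04] [-0.17  0.04 -0.01] 0.0201
bed F -0.37 -0.14
t14 ((35.77161407470703, -81.36753845214844), (111.63479614257812, 44.261783599853516), 89.10482788085938, [[152, 72, 70, 48, 3015], [254, 74, 20, 42, 786]])
```

View pics/t14z.png

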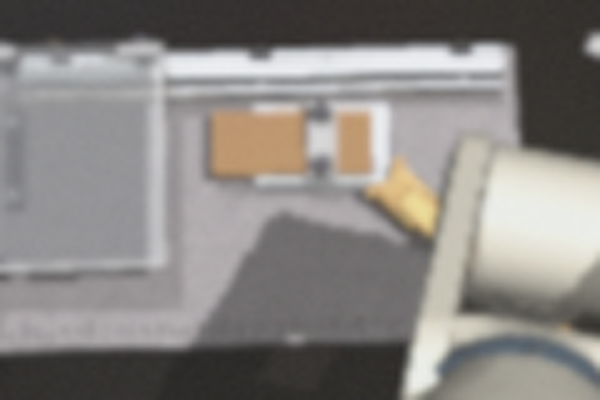

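View pics/s14z.png

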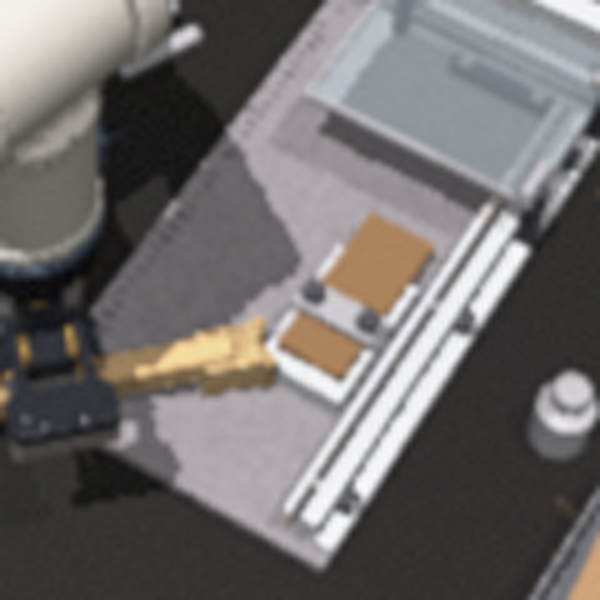

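Skew is now -0.9°, with about 7 mm left to the fence. I'll close gently.

Request:
carry_out --increments '[[1,[0.002,-0.0004,0],[0,0,0]],[1,[0.002,-0.0004,0],[0,0,0]],[1,[0.002,-0.0004,0],[0,0,0]],[1,[0.002,-0.0004,0],[0,0,0]]]'

```text
time: 18.15
eef_pos: [0.5313, -0.0983, 0.0214]
ee_rot: [-3.142, 0.0, 0.81]
force: [-1.8, -2.8, -1.2]
opening: 0.0202
```

Request:
carry_out --increments '[[1,[0.0015,-0.0003,0],[0,0,0]],[1,[0.0015,-0.0003,0],[0,0,0]]]'

```text
time: 18.4
eef_pos: [0.5329, -0.0957, 0.0214]
ee_rot: [-3.142, 0.0, 0.81]
force: [-1.6, -1.9, -1.3]
opening: 0.0197
```

```bash
python3 look.py 15; python3 card.py t15
```

```text
18.5 [ 0.533  -0.0956  0.0214] [ 3.142 -0.     0.81 ] [-0.32 -1.28 -2.31] [-0.38  0.1  -0.08] 0.0196
bed F -0.35 -1.27
t15 ((41.15864562988281, -72.85397338867188), (110.67042541503906, 44.3111572265625), 88.56790161132812, [[143, 66, 68, 48, 2907], [243, 67, 21, 42, 853]])
```

View pics/t15z.png

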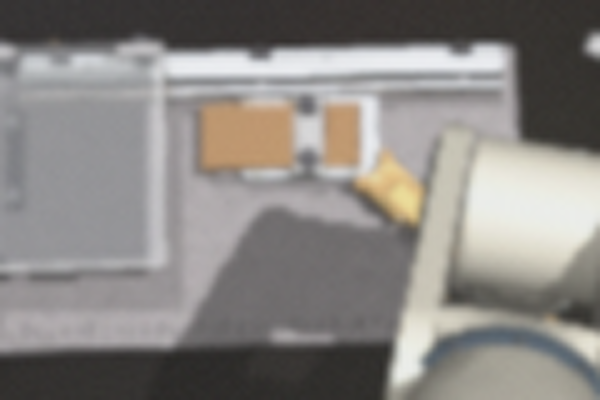

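View pics/s15z.png

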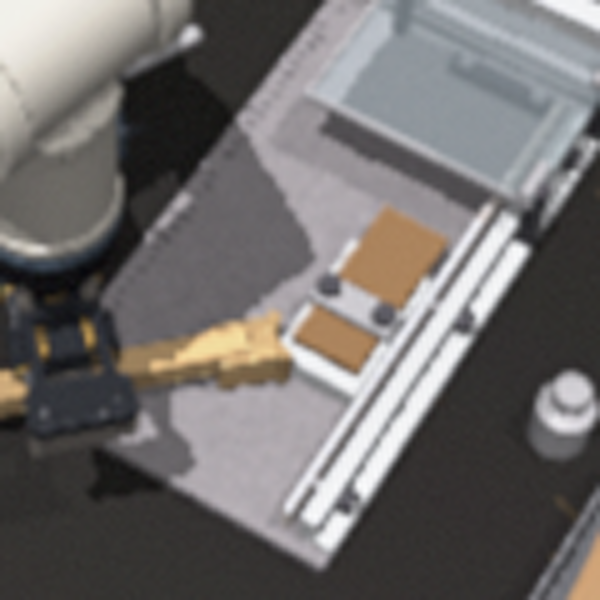

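Request:
carry_out --increments '[[1,[0.0014,0.0003,0],[0,0,0]],[1,[0.0014,0.0003,0],[0,0,0]],[1,[0.0014,0.0003,0],[0,0,0]]]'

```text
time: 18.88
eef_pos: [0.5363, -0.0934, 0.0213]
ee_rot: [-3.141, 0.0, 0.81]
force: [-2.7, -3.3, -0.4]
opening: 0.0199
```

```bash
python3 look.py 16; python3 card.py t16
```

```text
18.98 [ 0.5364 -0.0933  0.0213] [-3.141  0.     0.81 ] [-1.43 -1.46 -1.44] [-0.4   0.32 -0.03] 0.0198
bed F -1.47 -1.42
t16 ((44.059051513671875, -69.67301940917969), (45.471290588378906, 111.04803466796875), 0.9210746884346008, [[139, 64, 70, 49, 2993], [240, 65, 21, 42, 821]])
```

Request:
carry_out --increments '[[1,[0.001,0.0002,0],[0,0,0]],[1,[0.001,0.0002,0],[0,0,0]]]'

```text
time: 19.23
eef_pos: [0.5371, -0.0925, 0.0212]
ee_rot: [-3.141, 0.002, 0.81]
force: [-6.4, -6.9, 0.9]
opening: 0.0198
```

```bash
python3 look.py 17; python3 card.py t17
```

```text
19.32 [ 0.5371 -0.0925  0.0212] [-3.141e+00  2.000e-03  8.100e-01] [-4.75 -5.81  0.27] [-0.99  0.83  0.  ] 0.0198
bed F -4.89 -5.7
t17 ((44.12425231933594, -69.0040054321289), (110.99834442138672, 46.25489807128906), 88.68685913085938, [[139, 62, 69, 50, 2965], [239, 65, 21, 42, 839]])
```

View pics/t17z.png

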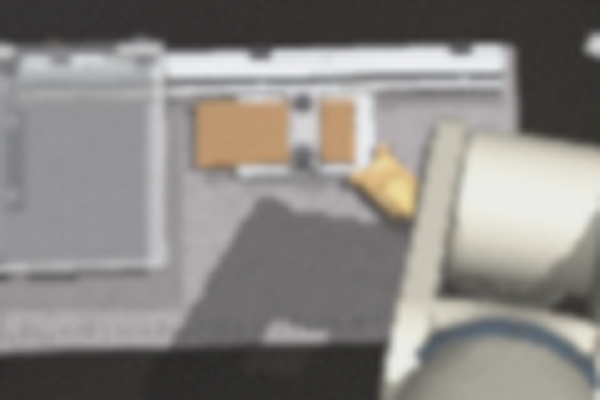

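View pics/s17z.png

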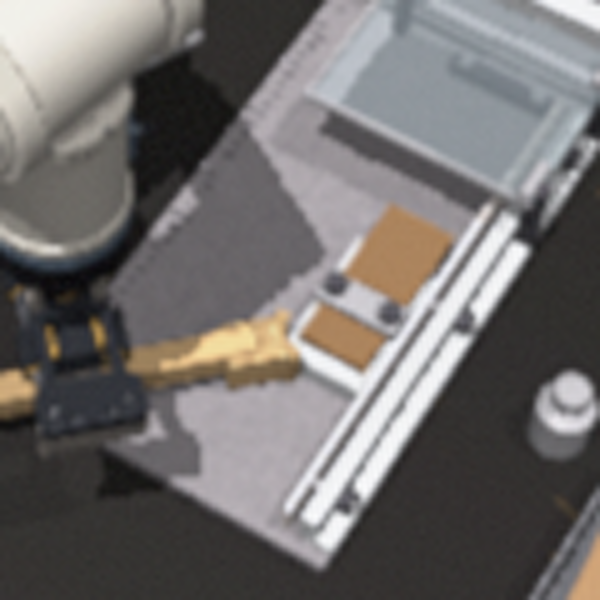

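Fence contact is clear: force rose to about 5 N against the fence, with stiffness near 4 N/mm, and the carrier is flat in both views. I'll feed along the fence 16 mm per call and trim the side force as I go.

Request:
carry_out --increments '[[1,[0.0014,-0.0014,0],[0,0,0]],[1,[0.0014,-0.0014,0],[0,0,0]],[1,[0.0014,-0.0014,0],[0,0,0]],[1,[0.0014,-0.0014,0],[0,0,0]],[1,[0.0014,-0.0014,0],[0,0,0]],[1,[0.0014,-0.0014,0],[0,0,0]]]'

```text
time: 20.08
eef_pos: [0.5367, -0.0807, 0.0212]
ee_rot: [-3.141, 0.002, 0.81]
force: [-5.2, -6.3, 0.4]
opening: 0.0199
```

```bash
python3 look.py 18; python3 card.py t18
```

```text
20.18 [ 0.5368 -0.0806  0.0212] [-3.141e+00  1.000e-03  8.100e-01] [-4.61 -5.35  0.07] [-0.97  0.79 -0.06] 0.0197
bed F -4.74 -5.24
t18 ((43.43909454345703, -57.17098617553711), (111.018310546875, 45.142948150634766), 89.21945190429688, [[126, 64, 69, 49, 3009], [227, 65, 20, 42, 821]])
```

View pics/t18z.png

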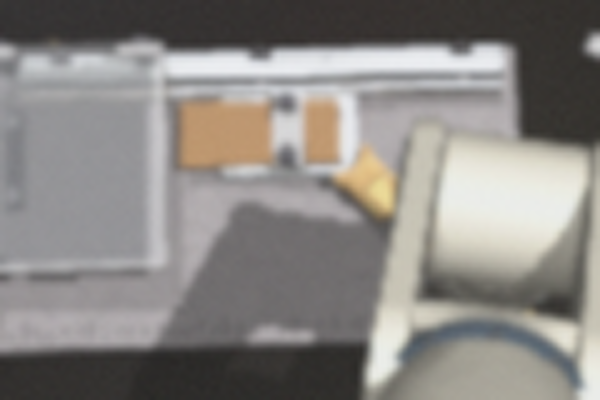

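Request:
carry_out --increments '[[1,[0.0014,-0.0014,0],[0,0,0]],[1,[0.0014,-0.0014,0],[0,0,0]],[1,[0.0014,-0.0014,0],[0,0,0]],[1,[0.0014,-0.0014,0],[0,0,0]],[1,[0.0014,-0.0014,0],[0,0,0]],[1,[0.0014,-0.0014,0],[0,0,0]],[1,[0.0014,-0.0014,0],[0,0,0]],[1,[0.0014,-0.0014,0],[0,0,0]]]'

```text
time: 21.18
eef_pos: [0.5364, -0.0649, 0.0212]
ee_rot: [-3.141, 0.002, 0.81]
force: [-5.0, -5.2, 0.7]
opening: 0.0198
```

```bash
python3 look.py 19; python3 card.py t19
```

```text
21.27 [ 0.5365 -0.0647  0.0212] [-3.141e+00  1.000e-03  8.100e-01] [-4.44 -5.38 -0.26] [-0.91  0.77 -0.07] 0.0198
bed F -4.57 -5.27
t19 ((43.81952667236328, -44.6513671875), (104.56895446777344, 45.30390930175781), 89.34146118164062, [[116, 64, 62, 49, 2712], [210, 65, 20, 43, 821]])
```

View pics/s19z.png

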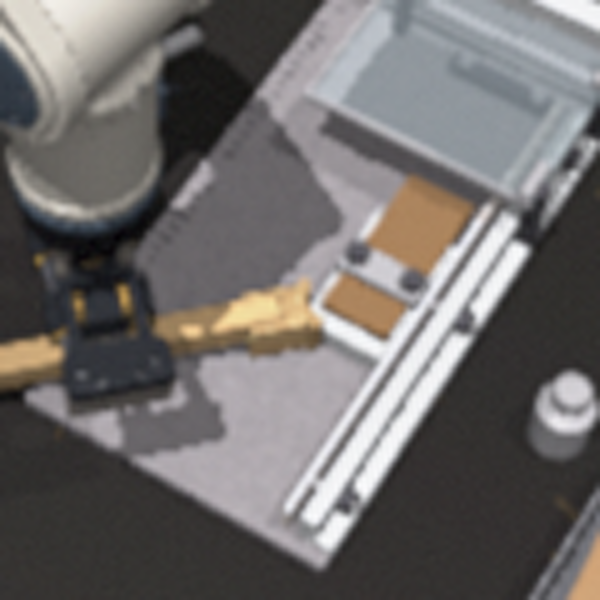

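Request:
carry_out --increments '[[1,[0.0014,-0.0014,0],[0,0,0]],[1,[0.0014,-0.0014,0],[0,0,0]],[1,[0.0014,-0.0014,0],[0,0,0]],[1,[0.0014,-0.0014,0],[0,0,0]],[1,[0.0014,-0.0014,0],[0,0,0]],[1,[0.0014,-0.0014,0],[0,0,0]],[1,[0.0014,-0.0014,0],[0,0,0]],[1,[0.0014,-0.0014,0],[0,0,0]]]'

```text
time: 22.28
eef_pos: [0.5359, -0.049, 0.0212]
ee_rot: [-3.14, 0.002, 0.81]
force: [-4.6, -5.9, 0.4]
opening: 0.0199
```

Request:
carry_out --increments '[[1,[0.0014,-0.0014,0],[0,0,0]],[1,[0.0014,-0.0014,0],[0,0,0]],[1,[0.0014,-0.0014,0],[0,0,0]],[1,[0.0014,-0.0014,0],[0,0,0]],[1,[0.0014,-0.0014,0],[0,0,0]],[1,[0.0014,-0.0014,0],[0,0,0]],[1,[0.0014,-0.0014,0],[0,0,0]],[1,[0.0014,-0.0014,0],[0,0,0]]]'

```text
time: 23.28
eef_pos: [0.5356, -0.0332, 0.0212]
ee_rot: [-3.141, 0.002, 0.81]
force: [-4.2, -6.6, -0.4]
opening: 0.0194
```

```bash
python3 look.py 20
```

```text
23.38 [ 0.5357 -0.033   0.0212] [-3.141e+00  1.000e-03  8.100e-01] [-4.6  -4.57 -0.69] [-1.    0.71 -0.06] 0.0197
bed F -4.71 -4.46
```

View pics/s20z.png

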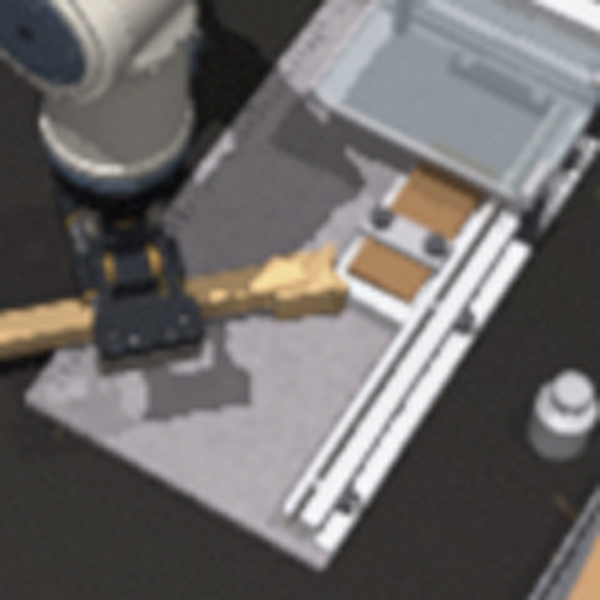

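View pics/t20z.png

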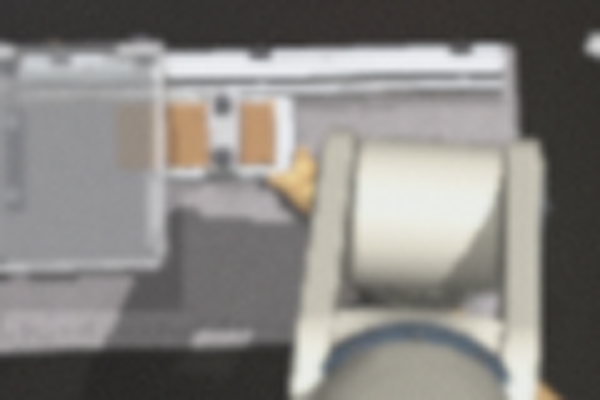

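Flat on the fence, now entering under the guard, side force about 4.5 N. Continuing, with a slight trim toward the fence.

Request:
carry_out --increments '[[1,[0.0015,-0.0013,0],[0,0,0]],[1,[0.0014,-0.0014,0],[0,0,0]],[1,[0.0014,-0.0014,0],[0,0,0]],[1,[0.0014,-0.0014,0],[0,0,0]],[1,[0.0015,-0.0013,0],[0,0,0]],[1,[0.0014,-0.0014,0],[0,0,0]],[1,[0.0014,-0.0014,0],[0,0,0]],[1,[0.0014,-0.0014,0],[0,0,0]]]'

```text
time: 24.38
eef_pos: [0.5352, -0.0174, 0.0211]
ee_rot: [-3.14, 0.002, 0.81]
force: [-5.3, -7.0, 0.9]
opening: 0.02
```

Request:
carry_out --increments '[[1,[0.0014,-0.0014,0],[0,0,0]],[1,[0.0014,-0.0014,0],[0,0,0]],[1,[0.0014,-0.0014,0],[0,0,0]],[1,[0.0014,-0.0014,0],[0,0,0]],[1,[0.0014,-0.0014,0],[0,0,0]],[1,[0.0014,-0.0014,0],[0,0,0]],[1,[0.0014,-0.0014,0],[0,0,0]],[1,[0.0014,-0.0014,0],[0,0,0]]]'

```text
time: 25.38
eef_pos: [0.5348, -0.0016, 0.0211]
ee_rot: [-3.14, 0.002, 0.81]
force: [-5.4, -6.3, 0.4]
opening: 0.0198
```

Request:
carry_out --increments '[[1,[0.0014,-0.0014,0],[0,0,0]],[1,[0.0014,-0.0014,0],[0,0,0]],[1,[0.0014,-0.0014,0],[0,0,0]],[1,[0.0014,-0.0014,0],[0,0,0]],[1,[0.0014,-0.0014,0],[0,0,0]],[1,[0.0014,-0.0014,0],[0,0,0]],[1,[0.0014,-0.0014,0],[0,0,0]],[1,[0.0014,-0.0014,0],[0,0,0]]]'

```text
time: 26.38
eef_pos: [0.5345, 0.0143, 0.0211]
ee_rot: [-3.14, 0.002, 0.81]
force: [-4.8, -5.9, 0.4]
opening: 0.0191
```

```bash
python3 look.py 21
```

```text
26.48 [0.5346 0.0144 0.0211] [-3.14e+00  2.00e-03  8.10e-01] [-4.27 -5.5   0.21] [-0.92  0.71 -0.08] 0.0201
bed F -4.4 -5.39
```

View pics/s21z.png

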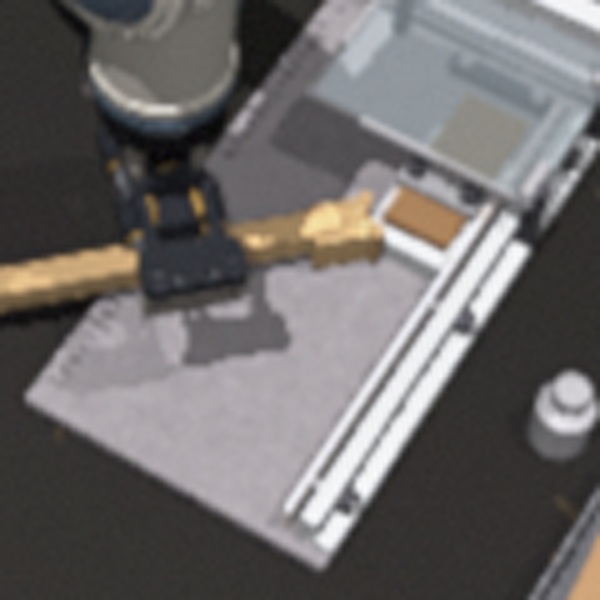

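View pics/t21z.png

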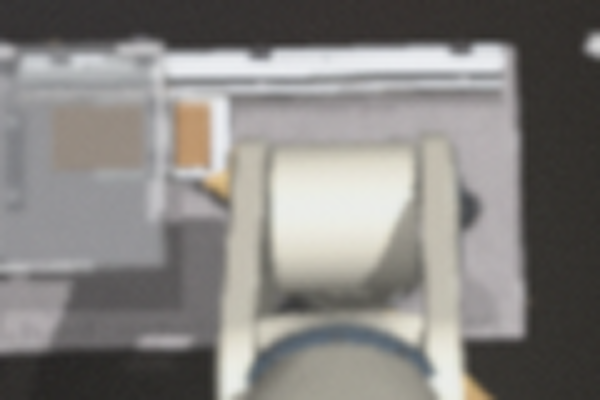

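Request:
carry_out --increments '[[1,[0.0015,-0.0013,0],[0,0,0]],[1,[0.0014,-0.0014,0],[0,0,0]],[1,[0.0014,-0.0014,0],[0,0,0]],[1,[0.0014,-0.0014,0],[0,0,0]],[1,[0.0014,-0.0014,0],[0,0,0]],[1,[0.0014,-0.0014,0],[0,0,0]],[1,[0.0014,-0.0014,0],[0,0,0]],[1,[0.0014,-0.0014,0],[0,0,0]]]'

```text
time: 27.48
eef_pos: [0.5341, 0.03, 0.0211]
ee_rot: [-3.14, 0.002, 0.81]
force: [-5.2, -7.2, 0.7]
opening: 0.0195
```

Request:
carry_out --increments '[[1,[0.0014,-0.0014,0],[0,0,0]],[1,[0.0014,-0.0014,0],[0,0,0]],[1,[0.0014,-0.0014,0],[0,0,0]],[1,[0.0014,-0.0014,0],[0,0,0]],[1,[0.0014,-0.0014,0],[0,0,0]],[1,[0.0014,-0.0014,0],[0,0,0]],[1,[0.0014,-0.0014,0],[0,0,0]],[1,[0.0014,-0.0014,0],[0,0,0]]]'

```text
time: 28.48
eef_pos: [0.5337, 0.0459, 0.0211]
ee_rot: [-3.14, 0.002, 0.81]
force: [-4.5, -6.0, 1.2]
opening: 0.0196
```

Request:
carry_out --increments '[[1,[0.0014,-0.0014,0],[0,0,0]],[1,[0.0014,-0.0014,0],[0,0,0]],[1,[0.0014,-0.0014,0],[0,0,0]],[1,[0.0014,-0.0014,0],[0,0,0]]]'

```text
time: 28.98
eef_pos: [0.5335, 0.0538, 0.0211]
ee_rot: [-3.14, 0.002, 0.81]
force: [-4.9, -5.6, 0.3]
opening: 0.0198
```

```bash
python3 look.py 22
```

```text
29.07 [0.5336 0.054  0.0211] [-3.14e+00  2.00e-03  8.10e-01] [-4.97 -5.55 -0.15] [-0.92  0.65 -0.07] 0.0203
bed F -5.1 -5.43
```

View pics/s22z.png

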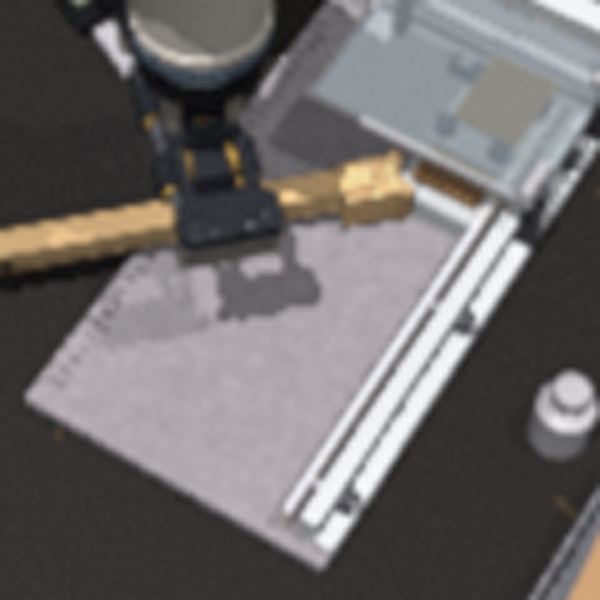

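View pics/t22z.png

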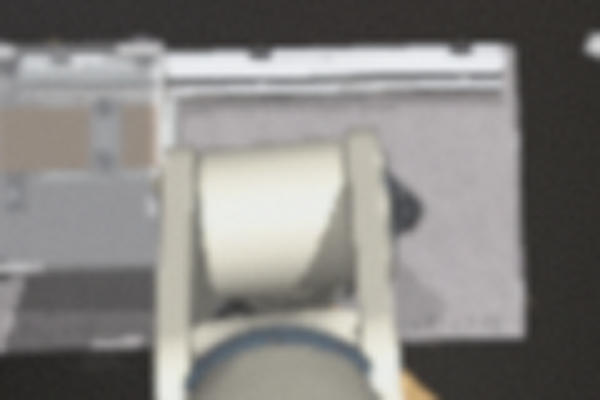

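About 15 mm to the stop. Going slower.

Request:
carry_out --increments '[[1,[0.001,-0.001,0],[0,0,0]],[1,[0.001,-0.001,0],[0,0,0]],[1,[0.001,-0.001,0],[0,0,0]],[1,[0.0007,-0.0007,0],[0,0,0]],[1,[0.0007,-0.0007,0],[0,0,0]],[1,[0.0007,-0.0007,0],[0,0,0]]]'

```text
time: 29.82
eef_pos: [0.5334, 0.061, 0.0211]
ee_rot: [-3.14, 0.002, 0.81]
force: [-5.2, -6.6, 0.7]
opening: 0.02
```

Request:
carry_out --increments '[[1,[0.0007,-0.0007,0],[0,0,0]],[1,[0.0007,-0.0007,0],[0,0,0]],[1,[0.0007,-0.0007,0],[0,0,0]]]'

```text
time: 30.2
eef_pos: [0.5333, 0.0639, 0.0211]
ee_rot: [-3.14, 0.002, 0.81]
force: [-4.2, -6.5, 1.1]
opening: 0.0194
```

Request:
carry_out --increments '[[1,[0.0007,-0.0007,0],[0,0,0]],[1,[0.0007,-0.0007,0],[0,0,0]],[1,[0.0007,-0.0007,0],[0,0,0]]]'

```text
time: 30.58
eef_pos: [0.5332, 0.0669, 0.0211]
ee_rot: [-3.14, 0.002, 0.81]
force: [-4.8, -6.4, 0.9]
opening: 0.0199
```

Request:
carry_out --increments '[[1,[0.0007,-0.0007,0],[0,0,0]],[1,[0.0007,-0.0007,0],[0,0,0]]]'

```text
time: 30.82
eef_pos: [0.5332, 0.0689, 0.0211]
ee_rot: [-3.14, 0.002, 0.81]
force: [-5.1, -6.5, 0.7]
opening: 0.0201
```

Request:
carry_out --increments '[[1,[0.0007,-0.0007,0],[0,0,0]],[1,[0.0007,-0.0007,0],[0,0,0]]]'

```text
time: 31.08
eef_pos: [0.5323, 0.0702, 0.0209]
ee_rot: [-3.14, 0.004, 0.81]
force: [-7.2, -11.3, 2.4]
opening: 0.02
```

```bash
python3 look.py 23
```

```text
31.18 [0.5324 0.0702 0.0209] [-3.14   0.004  0.81 ] [ -5.88 -10.81   2.47] [-1.83  0.89 -0.39] 0.0197
bed F -6.14 -10.66
```

View pics/s23z.png

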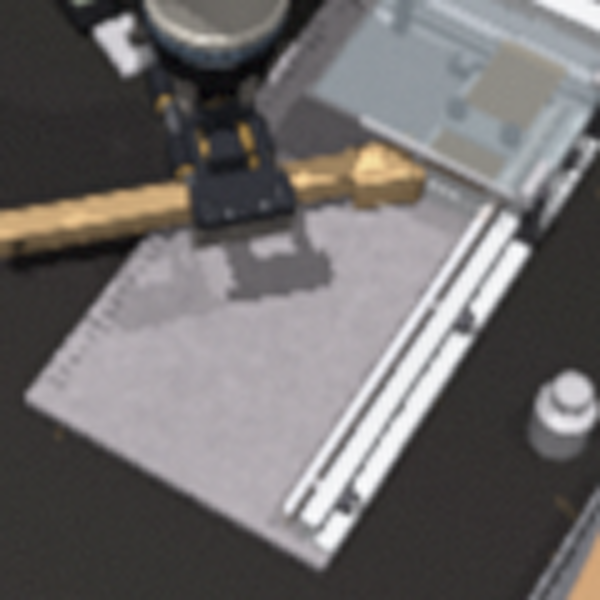

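Home on the stop: feed force rose to about 11 N and advance stalled at exactly the predicted position. I'll back off straight along the stick.

Request:
carry_out --increments '[[1,[-0.001,0,0],[0,0,0]],[1,[-0.001,0,0],[0,0,0]],[1,[-0.002,0,0],[0,0,0]],[1,[-0.004,0,0],[0,0,0]],[1,[-0.006,0,0],[0,0,0]],[1,[-0.01,0,0],[0,0,0]],[1,[-0.012,0,0],[0,0,0]],[1,[0,0,0],[0,0,0]]]'

```text
time: 32.17
eef_pos: [0.5086, 0.0446, 0.0213]
ee_rot: [-3.141, 0.001, 0.809]
force: [-0.2, 0.1, -0.3]
opening: 0.0196
```

```bash
python3 look.py 24
```

```text
32.27 [0.5098 0.0451 0.0215] [ 3.141 -0.     0.809] [-0.65  0.12 -0.88] [-0.06  0.   -0.03] 0.0197
bed F -0.65 0.14
```

View pics/s24z.png

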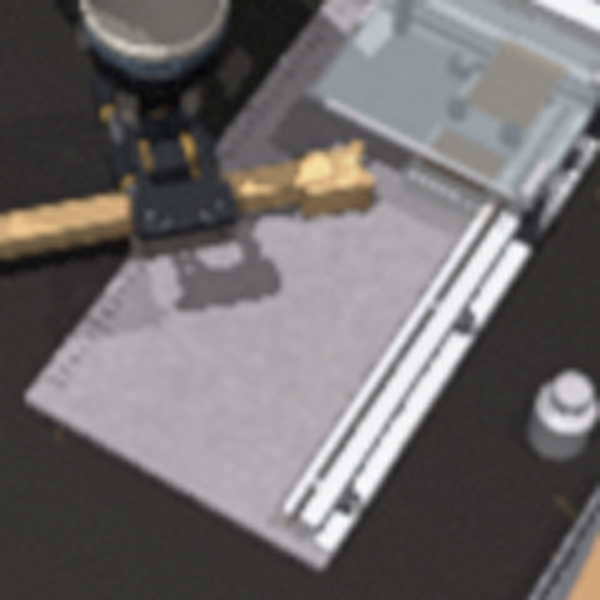

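View pics/t24z.png

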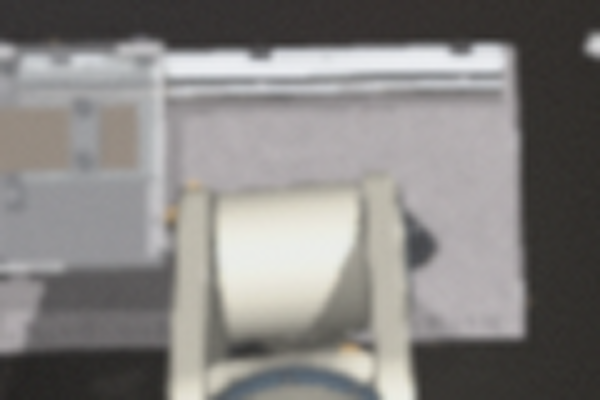

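The carrier stayed home and the stick is clear. I'll retreat a bit more so the toe is out from under the guard, then lift and carry back toward the rest.

Request:
carry_out --increments '[[1,[-0.0125,0,0],[0,0,0]],[1,[-0.0125,0,0],[0,0,0]],[1,[0,0,-0.015],[0,0,0]],[1,[0,0,-0.015],[0,0,0]],[1,[0,0,-0.015],[0,0,0]],[1,[0,0,-0.015],[0,0,0]],[1,[0,0,0],[0,0,0]]]'

```text
time: 33.15
eef_pos: [0.4936, 0.0274, 0.0829]
ee_rot: [3.14, -0.002, 0.81]
force: [1.1, -0.7, -2.2]
opening: 0.0194
```

Request:
carry_out --increments '[[1,[-0.0264,0.0263,0],[0,0,0]],[1,[-0.0264,0.0263,0],[0,0,0]],[1,[-0.0264,0.0263,0],[0,0,0]],[1,[-0.0264,0.0263,0],[0,0,0]],[1,[-0.0264,0.0263,0],[0,0,0]],[1,[-0.0264,0.0263,0],[0,0,0]]]'

```text
time: 33.9
eef_pos: [0.4971, -0.1974, 0.0809]
ee_rot: [-3.141, 0.0, 0.81]
force: [1.1, -0.4, -0.7]
opening: 0.0199
```

Request:
carry_out --increments '[[1,[-0.0264,0.0263,0],[0,0,0]],[1,[-0.0264,0.0263,0],[0,0,0]],[1,[-0.0264,0.0263,0],[0,0,0]],[1,[-0.0264,0.0263,0],[0,0,0]],[1,[-0.0264,0.0263,0],[0,0,0]],[1,[-0.0264,0.0263,0],[0,0,0]],[1,[0,0,0],[0,0,0]],[1,[0,0,0],[0,0,0]]]'

```text
time: 34.9
eef_pos: [0.5019, -0.4189, 0.0806]
ee_rot: [-3.14, -0.0, 0.81]
force: [0.4, 0.6, -1.6]
opening: 0.0198
```

Request:
carry_out --increments '[[1,[0,0,0],[0,0,0.118]],[1,[0,0,0],[0,0,0.118]],[1,[0,0,0],[0,0,0.118]],[1,[0,0,0],[0,0,0.118]],[1,[0,0,0],[0,0,0.118]],[1,[0,0,0],[0,0,0.118]],[1,[0,0,0],[0,0,0]],[1,[0,0,0],[0,0,0]]]'

```text
time: 35.9
eef_pos: [0.5026, -0.4191, 0.0813]
ee_rot: [-3.141, 0.0, 0.105]
force: [-0.3, 0.3, -1.5]
opening: 0.0196
```

Run:
```python
from h import *
s=snap('scene','s25');t=snap('top','t25'); st=arm.get_state(); print(st['time'],st['eef_pos'],st['ee_rot'],st['force'],st['wrist_torque'],st['opening'])
a=cv2.imread('pics/s25.png')[240:340,120:250]; a=cv2.convertScaleAbs(a,alpha=1.5,beta=15)
cv2.imwrite('pics/s25z.png',cv2.resize(a,None,fx=6,fy=6,interpolation=cv2.INTER_CUBIC))
crop('t25',360,170,460,290,5,'t25z')
```

```text
36.0 [ 0.50254811 -0.41948812  0.08138553] [-3.14145462e+00  9.27358425e-05  1.03813368e-01] [ 0.25232381  0.36344851 -1.85292084] [-0.00433701  0.02795055  0.00366096] 0.019794904056626057
```

View pics/s25z.png

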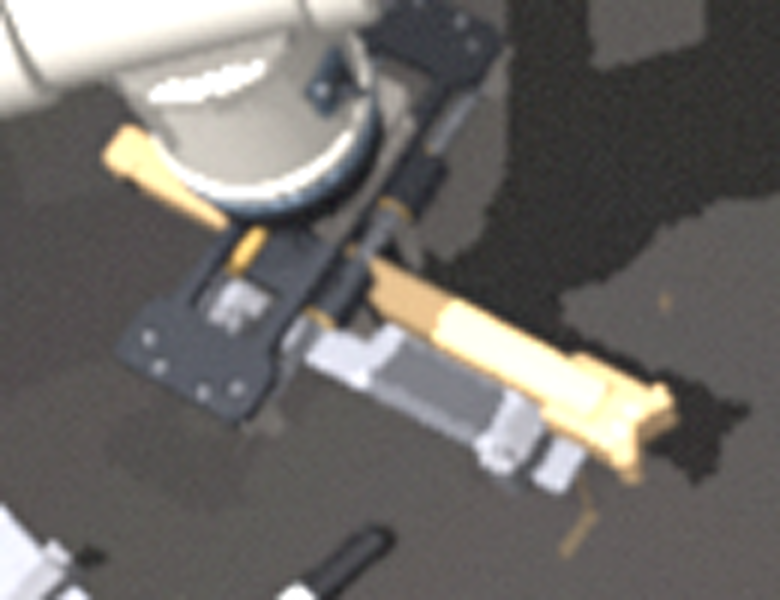

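View pics/t25z.png

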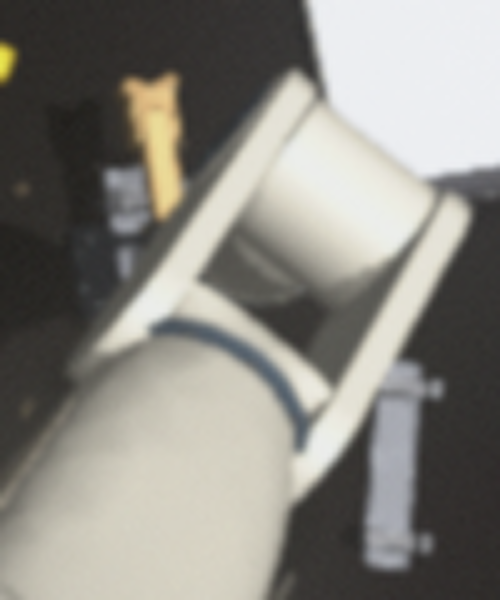

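The view matches the earlier lifted one, so the stick hasn't slipped in the grip. I'll lower it onto the saddles.

Request:
carry_out --increments '[[1,[0,0,0.013],[0,0,0]],[1,[0,0,0.013],[0,0,0]],[1,[0,0,0.013],[0,0,0]],[1,[0,0,0.012],[0,0,0]],[1,[0,0,0.006],[0,0,0]],[1,[0,0,0.003],[0,0,0]],[1,[0,0,0.002],[0,0,0]],[1,[0,0,0],[0,0,0]]]'

```text
time: 37.0
eef_pos: [0.5026, -0.42, 0.0196]
ee_rot: [3.141, -0.0, 0.102]
force: [0.5, -0.1, -1.6]
opening: 0.0196
```

Request:
carry_out --increments '[[1,[0,0,0.001],[0,0,0]],[1,[0,0,0],[0,0,0]]]'

```text
time: 37.25
eef_pos: [0.5026, -0.4199, 0.0185]
ee_rot: [3.141, -0.0, 0.102]
force: [-0.6, -0.9, -2.6]
opening: 0.0197
```

Request:
carry_out --increments '[[1,[0,0,0.001],[0,0,0]],[1,[0,0,0],[0,0,0]]]'

```text
time: 37.5
eef_pos: [0.5026, -0.4199, 0.0174]
ee_rot: [3.141, -0.0, 0.102]
force: [0.1, -0.4, -0.6]
opening: 0.0197
```

Run:
```python
from h import *
for i in range(4): snap('scene','x'); st=arm.get_state(); print(np.round(st['eef_pos'],4),np.round(st['force'],2))
```

```text
[ 0.5026 -0.4199  0.0174] [ 0.12  0.06 -1.57]
[ 0.5025 -0.4199  0.0174] [ 0.16  0.08 -1.32]
[ 0.5026 -0.4199  0.0174] [-0.3   0.25 -1.42]
[ 0.5026 -0.4199  0.0174] [ 0.58 -1.01 -1.05]
```

Request:
carry_out --increments '[[1,[0,0,0.0006],[0,0,0]],[1,[0,0,0],[0,0,0]]]'

```text
time: 37.95
eef_pos: [0.5026, -0.4199, 0.0174]
ee_rot: [3.142, -0.0, 0.102]
force: [-1.6, 0.8, 4.8]
opening: 0.0195
```

Request:
carry_out --increments '[[0.3,[0,0,0],[0,0,0]],[0.0,[0,0,0],[0,0,0]],[-0.3,[0,0,0],[0,0,0]],[-0.3,[0,0,0],[0,0,0]],[-0.3,[0,0,0],[0,0,0]],[-0.3,[0,0,0],[0,0,0]]]'

```text
time: 38.7
eef_pos: [0.5025, -0.4199, 0.0168]
ee_rot: [-3.142, 0.0, 0.102]
force: [0.4, 0.3, 0.1]
opening: 0.0595
```

Run:
```python
from h import *
s=snap('scene','s26'); st=arm.get_state(); print(st['time'],st['eef_pos'],st['force'],st['opening'])
a=cv2.imread('pics/s26.png')[240:340,120:250]; a=cv2.convertScaleAbs(a,alpha=1.5,beta=15)
cv2.imwrite('pics/s26z.png',cv2.resize(a,None,fx=6,fy=6,interpolation=cv2.INTER_CUBIC))
```

```text
38.75 [ 0.50252061 -0.41990338  0.01678355] [-1.03579458 -0.34112888  0.41368537] 0.05978064309105908
```

View pics/s26z.png

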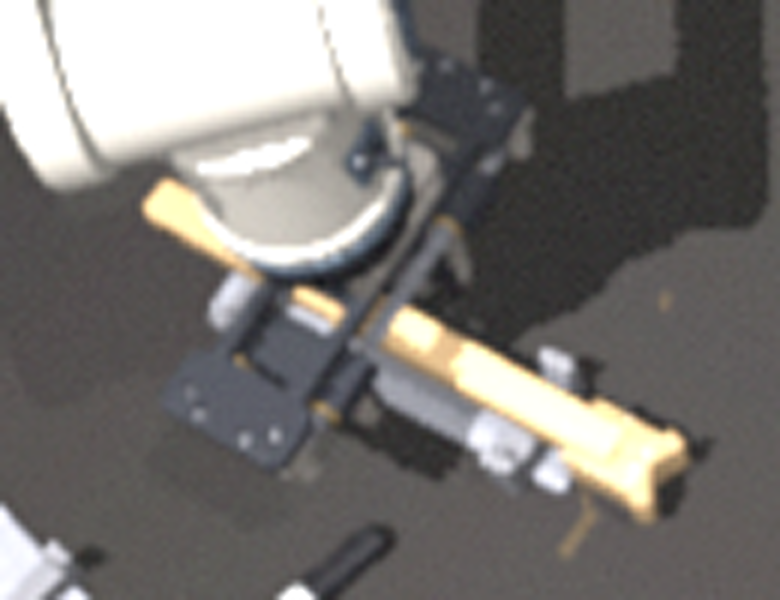

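Touchdown was felt at 4.8 N, and the stick sits exactly as in the pre-grasp view. I'll rise straight up and move aside for the final check.

Request:
carry_out --increments '[[-0.3,[0,0,-0.01],[0,0,0]],[-0.3,[0,0,-0.02],[0,0,0]],[-0.3,[0,0,-0.03],[0,0,0]],[-0.3,[0,0,-0.035],[0,0,0]],[-0.3,[0,0,-0.035],[0,0,0]],[-0.3,[0,0,-0.035],[0,0,0]],[-0.3,[0,0,-0.02],[0,0,0]],[-0.3,[0,0,0],[0,0,0]]]'

```text
time: 39.75
eef_pos: [0.5032, -0.4205, 0.2039]
ee_rot: [3.139, -0.002, 0.102]
force: [1.5, -0.1, -0.3]
opening: 0.0596
```

Request:
carry_out --increments '[[-0.3,[-0.037,0.017,0],[0,0,0]],[-0.3,[-0.037,0.017,0],[0,0,0]],[-0.3,[-0.037,0.017,0],[0,0,0]],[-0.3,[-0.037,0.017,0],[0,0,0]],[-0.3,[-0.037,0.017,0],[0,0,0]],[-0.3,[-0.037,0.017,0],[0,0,0]],[-0.3,[-0.037,0.017,0],[0,0,0]],[-0.3,[0,0,0],[0,0,0]]]'

```text
time: 40.75
eef_pos: [0.2545, -0.5648, 0.2001]
ee_rot: [-3.139, 0.001, 0.099]
force: [-0.3, 0.4, 0.2]
opening: 0.0597
```

```bash
python3 look.py 27
python3 - <<'E'
from h import *
a=cv2.imread('pics/scene0.png').astype(int);b=cv2.imread('pics/s27.png').astype(int)
c=cv2.imread('pics/top0.png').astype(int);d=cv2.imread('pics/t27.png').astype(int)
f=lambda x,y:np.clip(128+(y-x)*2,0,255).astype(np.uint8)
cv2.imwrite('pics/dd.png',cv2.resize(np.hstack([f(a,b),f(c,d)]),(800,300),interpolation=cv2.INTER_AREA))
crop('t27',360,170,460,290,4,'p'); crop('s27',85,250,245,340,4,'q')
E
```

```text
40.85 [ 0.2567 -0.5639  0.2005] [-3.14   0.     0.101] [-0.31 -0.33  0.31] [ 0.02 -0.02 -0.07] 0.0598
bed F -0.32 -0.33
```

View pics/t27.png

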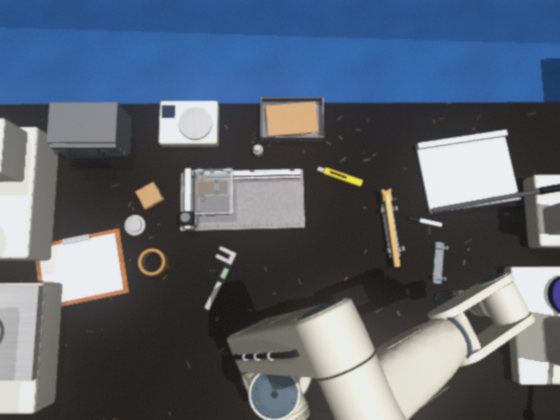

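View pics/dd.png

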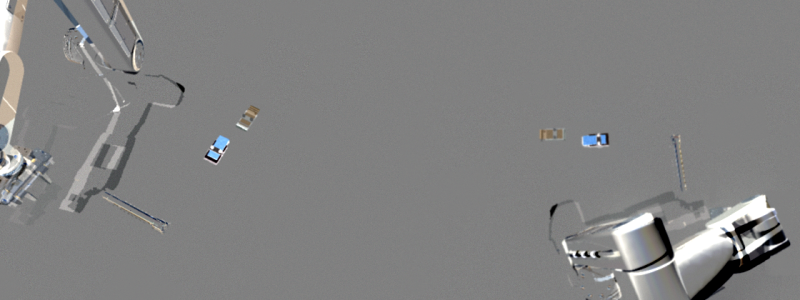

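View pics/t27z.png

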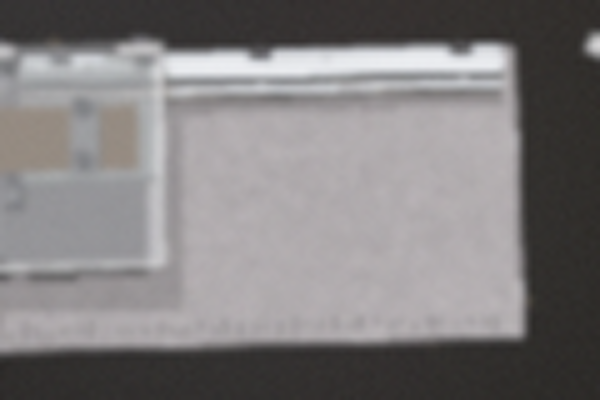

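View pics/q.png

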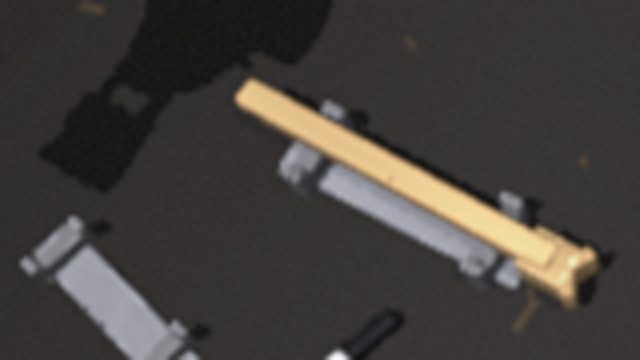

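View pics/s27z.png

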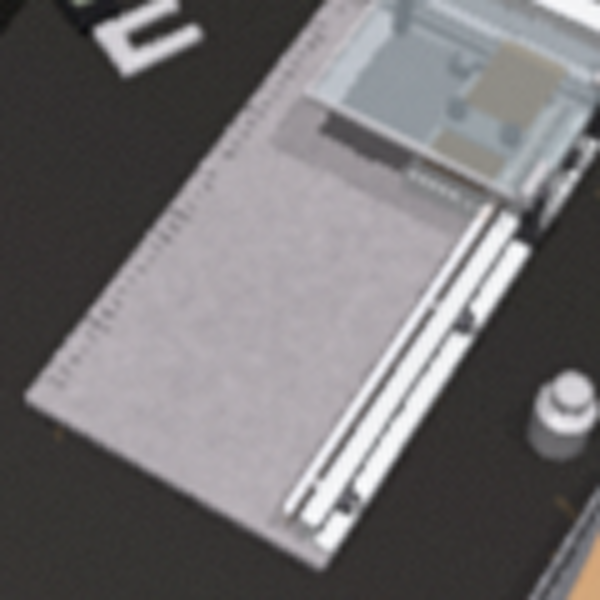

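The difference images show that only the carrier and the arm (with its shadow) moved. The stick's edges shifted by about a pixel or less, and all bystanders are unchanged. Handing in.

```bash
python3 -c "
from workcell import workorder,arm
print(workorder.close_job(), arm.get_state()['time'])"
```

```text
the job is handed in; nothing more can be done
the job is handed in; nothing more can be done
```

The carrier is home against the end stop, the stick is back on its rest, and the job was handed in at about 41 s of the 72 s allowed. No verdict is reported.

**What I did**
- I pushed the carrier's rear corner with the stick's notch, stick at 45°, until it was flat on the fence. I then fed it about 160 mm along the fence under the guard to the stop.
- Readings at the stick were about 5 N towards the fence during the feed. At the stop they peaked at about 7 N towards the fence and 11 N along the feed. The limits are 16 N and 22 N.
- I backed the stick straight off, then laid it back at the pose where it was gripped.

**Last checks**
- The stop contact came where predicted, within about 1 mm. The card looks unmoved after the stick backed off.
- Before/after pictures show changes only in the carrier, the arm and its shadow, and about a pixel along the stick's edges. The bystanders did not move.

**What failed or disagreed**
- The first grasp closed on air. The fingertips were about 23 mm or more higher than the reported tool pose implied. I lowered in small steps until the shaft was gripped (opening 20 mm), and the stick was not disturbed.
- The carrier was skewed up to about 4° while crossing to the fence, before it was flat. Under the guard I judged it flat only from the pictures and the steady side force, with no angle measured there.

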